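# Load the grinding jar of a bench mill and close it up

### The arm

A 6-joint arm with a two-finger parallel gripper is mounted at the origin on the work surface. World frame = base frame: x ahead of the robot, y to its left, z up, the work surface at z = 0. Lengths are in m, angles in rad, forces in N, time in s.
With the tool pointing down it reaches from about 0.35 to 0.975 m from the base axis. Payload 4.9 kg.
Tool frame: the origin (TCP) lies at the very end of the fingers, on their centre line; the grasp point (between the pads) lies 19 mm behind it; z points along the fingers, y is the line along which they close (so a half turn about z gives the same grasp; the last joint's range is limited). The gripper opens to 85 mm and grips with 20 to 120 N. Pads are 22 mm wide; open, the fingers measure 114 mm over their backs; the gripper's body (76 mm by 85 mm) begins 54 mm behind the grasp point. The pads swing forward as they close: fully open they stand 13 mm farther back than shut.
Start: joints at [1.117, 0.053, 1.613, -0, 1.476, -0.119], TCP at [0.205, 0.59, 0.231] pointing down, gripper open.
Joint ranges: [-3.01, 3.01], [-1.01, 2.22], [0.06, 2.58], [-1.02, 4.17], [0.09, 2.62], [-3.14, 3.14]. Speed limits (rad/s): [2.57, 2.57, 3.14, 3.14, 3.14, 3.14].

### API

Orientations are given as a rotation vector (axis times angle).
In Python, from station import get_obs, get_image, get_calibration, finish_job gives the robot as it stands.
- The arm moves only by the tool servo_tool, never from a script. Its argument "increments" is a list of rows, each a list of 5 numbers: the opening, from 0 (shut) to 1 (fully open), then the shift along the tool's x, y, z in mm, then the turn about the tool's z in degrees. In form: [[jaw, tx, ty, tz, spin], ...]. A call has 1 to 12 rows; each row shifts and turns the commanded pose from where the row before left it, along the tool's axes as they then stand; what a row does not reach is not made up. A row lasts 1/8 s, in which the tool goes at most 62.5 mm and 10.7 degrees, less where a joint would pass 70% of its speed; a pose out of reach is approached as far as the arm can. A call is refused whole if a number of a shift passes 62.5 or a number of a turn 10.7, either way. A call with a gripper value outside its range is refused whole. The fingers move at their own pace and stop on an object; "force" is the grip in N (left out, the last holds). Time passes only in rows, so rows that do not move let the fingers close. It gives the time, the measured TCP pose, the force, the opening and the grip force at its end, in the units of the state.
- get_obs(): the state, without advancing time (a new reading comes with each control period).
- get_image(name): name is "scene" or "top"; returns the picture (480x640x3 uint8, red, green, blue); there is no depth.
- get_calibration(name): a dict with "fx", "fy", "cx", "cy" (pixels), "dist_coeffs" ([k1, k2, p1, p2, k3] as OpenCV has them; the pictures are not rectified), "R" (3x3) and "t" (3): a world point X has camera coordinates R X + t. Camera axes: x right, y down, z forward; pixel columns grow to the right and rows downward; lengths in m; the calibration is good to about 2 mm. A picture is of the moment at which its call begins. get_calibration takes no time and is no camera call.
- finish_job(): hands the job in; it is judged then, once.
The state is a dict: "t": time; "q": joint angles; "dq": joint speeds; "effort": joint torques, N m; "tool_pos": TCP position; "tool_rot": TCP orientation; "contact_force": force on the tool from outside, world axes, zero at the start; "wrist_torque": the same for the moment, N m; "opening": finger opening in m; "grip_force": force on a finger pad.
Only numpy, scipy, OpenCV 4.12 (cv2) and the standard library are available. Lean on these libraries where they do the work, as an engineer would, in place of code of your own. Each camera call takes 0.05 s, during which the arm holds its last target. There are 200 camera calls.

### The job

Pull the mill's drawer out and swing the clamp arm up off the empty jar, then take the scoop from its white tray and with it move all the terracotta grinding balls from the blue trough into the jar (there may be four to seven; never touch them with the fingers). Once all are in, set the lid squarely down in the jar's mouth, then swing the clamp arm fully down over the lid's knob, then push the drawer fully home. The scoop must be back lying flat in its white tray at the end; leave the other things on the bench where they are.

Things in the scene. Friction and masses are not known exactly. Their poses are not given: they have to be found in the camera images.
- scoop: Steel scoop, origin centre of underside, +x to its lip (x=45 mm), 86 mm wide, floor 2.5 mm. Back wall x=-41, 42 high; flaring side walls 39 high to x=9, 21 high to x=38; open at the lip. Upright green grip block centred x=-40, y=0, 32 (x) by 20 (y) mm, z 42 to 122 mm: take it from above across the 20 mm. About 0.16 kg. Starts in the tray, lip roughly away from the robot.
- tray: White shallow tray, fixed, 210 (x) by 126 (y) by 14 mm high, walls and floor 6 mm: the scoop's resting place. Origin: centre of its underside; +x roughly away from the robot. It may change places with the blue trough.
- trough: Blue open trough, fixed, 330 (x) by 108 (y) by 60 mm high; floor and side walls 6 mm thick, 96 mm wide inside. Level floor at z = 6 mm from x = -115 to +115 mm; both ends rise from there as 50 degree ramps. The balls start in the half at +x (away from the robot). Origin: centre of underside; +x along it, roughly away from the robot. May change places with the tray.
- drawer (a joint): Loading drawer of the white and blue bench mill at the left: 0 = fully home, 0.17 m = fully out; slides straight into the mill's front opening (roughly towards +y), 3 to 5 N move it. Left ajar by 40 to 80 mm at the start. The mill's housing is 225 mm high; its front face is 85 mm beyond the jar's axis when the drawer is fully out.
- drawer_handle (a point): Middle of the drawer's pull bar: horizontal steel bar, 100 mm long, 12 mm thick, 14 mm high, standing 51 mm clear of the drawer's blue front panel, 142 mm before the jar's axis, 75 mm above the table. Axes: +x points into the mill (the way the drawer closes), y along the bar, z up.
- jar_in (a point): Centre of the inner floor of the steel grinding jar that is built into the drawer, 25 mm above the table. Inner diameter 110 mm, outer 124 mm, 68 mm deep inside. Axes as drawer_handle. The front panel, 80 to 85 mm before the jar's axis, is 89 mm high.
- jar_rim (a point): Centre of the jar's mouth, level with its rim, 93 mm above the table. Axes as drawer_handle.
- clamp (a joint): Hold-down clamp arm of the jar, hinged on a post beside the jar on the drawer: 0 = down, level across the jar and just over the lid's knob; 1.57 = upright; up to 1.9 = leaning back. Down at the start; stays where left (stiff hinge). Arm 175 mm long from the hinge, 16 mm wide, 12 mm thick, yellow; red end piece 18 mm wide, 50 mm long, 20 mm thick.
- clamp_grip (a point): Point on the clamp arm in its red end piece, 152 mm from the hinge. Its x axis is the hinge axis (pinch the arm across it), its y axis points along the arm away from the hinge.
- clamp_hinge (a point): Point on the clamp's hinge axis, 138 mm above the table, 78 mm beside the jar's axis (at -y of the jar, on the side away from the robot). Axes as drawer_handle; with the clamp at angle q the arm points along cos(q) y + sin(q) z.
- lid: Round aluminium jar lid lying on the table, 124 mm across: 6 mm high black plug underneath (104 mm across, tapering to 92 mm at the bottom), 8 mm disc, black knob 26 mm in diameter, 28 mm high. Origin: centre of the plug's underside, z up; knob from z = 14 to 42 mm. Seated, the plug is in the mouth and the origin 6 mm below the rim.
- ball0: Terracotta-coloured ceramic grinding ball, 30 mm in diameter, 40 g, origin at its centre; may be absent.
- ball1: Terracotta-coloured ceramic grinding ball, 30 mm in diameter, 40 g, origin at its centre; may be absent.
- ball2: Terracotta-coloured ceramic grinding ball, 30 mm in diameter, 40 g, origin at its centre; may be absent.
- ball3: Terracotta-coloured ceramic grinding ball, 30 mm in diameter, 40 g, origin at its centre; may be absent.
- ball4: Terracotta-coloured ceramic grinding ball, 30 mm in diameter, 40 g, origin at its centre; may be absent.
- ball5: Terracotta-coloured ceramic grinding ball, 30 mm in diameter, 40 g, origin at its centre; may be absent.
- ball6: Terracotta-coloured ceramic grinding ball, 30 mm in diameter, 40 g, origin at its centre; may be absent.
- bottle_pink: Bystander: pink reagent bottle, 60 mm across, 160 mm high; origin at the centre of its underside. Leave it alone.
- bottle_green: Bystander: green reagent bottle, 60 mm across, 160 mm high; origin at the centre of its underside. Leave it alone.
- sample_jar: Bystander: sample jar with a red cap, 60 mm across, 80 mm high; origin at the centre of its underside. Leave it alone.
- beaker: Bystander: empty glass beaker, 70 mm across, 85 mm high; origin at the centre of its underside. Leave it alone.
- vial: Bystander: small sample vial with a blue cap, 36 mm across, 70 mm high; origin at the centre of its underside. Leave it alone.
There are look-alikes about, which are no part of the job. Leave any green or yellow look-alike of the lid alone.

How it is judged:
On the way, in this order (a step that is already met when the one before it is completed fails the run):
1. every ball present is in the jar (horizontal distance between each of ball0, ball1, ball2, ball3, ball4, ball5, ball6 and jar_in below 0.046 m and z of ball0 in the frame of jar_in between 0.005 and 0.06 m and z of ball1 in the frame of jar_in between 0.005 and 0.06 m and z of ball2 in the frame of jar_in between 0.005 and 0.06 m and z of ball3 in the frame of jar_in between 0.005 and 0.06 m and z of ball4 in the frame of jar_in between 0.005 and 0.06 m and z of ball5 in the frame of jar_in between 0.005 and 0.06 m and z of ball6 in the frame of jar_in between 0.005 and 0.06 m), for 0.3 s.
2. the lid sits squarely in the jar's mouth (horizontal distance between lid and jar_rim below 0.006 m and z of lid in the frame of jar_rim between -0.01 and -0.003 m and angle between lid's own z axis and vertical below 0.06 rad), for 0.3 s.
3. the clamp arm is down over the lid (all of step 2 and value of joint clamp below 0.08 rad), for 0.2 s.
4. the drawer is fully home (all of step 3 and value of joint drawer below 0.008 m), for 0.2 s.
At the end, for the whole second after the job is handed in: All balls are in the jar; lid centred within 6 mm, level within 0.06 rad, plug in to within 3 mm; clamp within 0.08 rad of fully down; drawer within 8 mm of fully home; scoop at rest and flat (within 0.1 rad) on the floor of its tray (all of step 1 and all of step 4 and x of scoop in the frame of tray between -0.065 and 0.065 m and y of scoop in the frame of tray between -0.035 and 0.035 m and z of scoop in the frame of tray below 0.012 m and angle between scoop's own z axis and vertical below 0.1 rad and linear speed of scoop below 0.02 m/s); the robot touches nothing.
It fails at once if a bystander (bottle, jar, beaker, vial) is shifted more than 40 mm or tipped (distance of any of bottle_pink, bottle_green, sample_jar, beaker, vial from where it was at the start of the episode above 0.04 m or angle between any of bottle_pink, bottle_green, sample_jar, beaker, vial's own z axis and vertical above 0.5 rad).
It fails at once if a ball is handled with the fingers (contact force between the fingers and ball0 above 1 N or contact force between the fingers and ball1 above 1 N or contact force between the fingers and ball2 above 1 N or contact force between the fingers and ball3 above 1 N or contact force between the fingers and ball4 above 1 N or contact force between the fingers and ball5 above 1 N or contact force between the fingers and ball6 above 1 N).
Of ball0, ball1, ball2, ball3, ball4, ball5, ball6 only 4 to 7 are there at a start; the rules pass over those that are not, and their reading is None.
At some moment in a run one of lid may be knocked a few centimetres aside while the robot is not near it.
It also fails if it takes over 210 s, if anything falls off the work surface, if the arm or the gripper's body presses on something with over 40 N, if the wrist force passes 120 N, or if a joint passes its speed limit or range.

## Working session

There is one attempt and no reset: what is moved stays moved. The work goes in short steps, Python scripts to look and compute and a tool call to move; the robot and the scene stay as the last step left them, time stands still between calls to the robot, and variables do not carry over. Pictures are saved under pics/ and viewed, at most 14 in all, crops included, and the job is handed in when it is done.

Besides the shell and the picture viewer there is one more tool, called after "Emit:" as name([rows], argument=value, ...), one row to a line, values as JSON. servo_tool: Moves the arm, as the interface text tells. Its arguments: {"type":"object","properties":{"increments":{"type":"array"},"force":{"type":"number"}},"required":["increments"]}

```bash
mkdir -p pics; ls
python3 - <<'E'
from station import *
import cv2,json
o=get_obs(); print({k:(o[k]) for k in ('t','tool_pos','tool_rot','opening','q')})
for n in('scene','top'):
    cv2.imwrite(f'pics/{n}0.png',get_image(n)[:,:,::-1]); c=get_calibration(n); print(n,c)
E
```

```text
pics
{'t': 0.0, 'tool_pos': array([0.2050721 , 0.58973163, 0.23006706]), 'tool_rot': array([-0.523292  , -3.09712349,  0.0030983 ]), 'opening': 0.08554346003478332, 'q': array([ 1.11702114e+00,  5.33361637e-02,  1.61430871e+00, -9.75935480e-06,
        1.47600148e+00, -1.19014594e-01])}
scene {'fx': 451.9176719905526, 'fy': 451.9176719905526, 'cx': 324.247422484326, 'cy': 233.44519199952384, 'dist_coeffs': array([-0.02433355,  0.        ,  0.        ,  0.        ,  0.        ]), 'R': array([[ 0.36993997,  0.92886772,  0.0186865 ],
       [ 0.55645263, -0.20542198, -0.80508526],
       [-0.74397909,  0.30823137, -0.59286468]]), 't': array([-0.19138433, -0.25500953,  1.62135637])}
top {'fx': 552.5981498931353, 'fy': 552.5981498931353, 'cx': 323.3869308605104, 'cy': 230.44783322691208, 'dist_coeffs': array([0.03927828, 0.        , 0.        , 0.        , 0.        ]), 'R': array([[ 0.0148092 , -0.99987017,  0.0063509 ],
       [-0.99479943, -0.01537363, -0.10068639],
       [ 0.10077096, -0.00482678, -0.99489794]]), 't': array([-0.02792845,  0.57227641,  1.25548235])}
```

View pics/scene0.png

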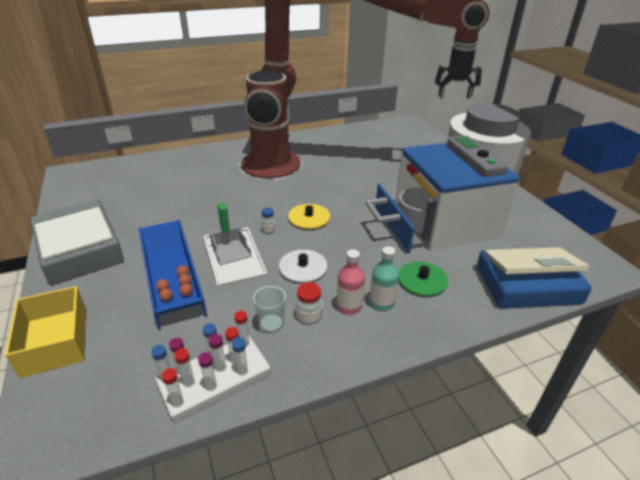

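View pics/top0.png

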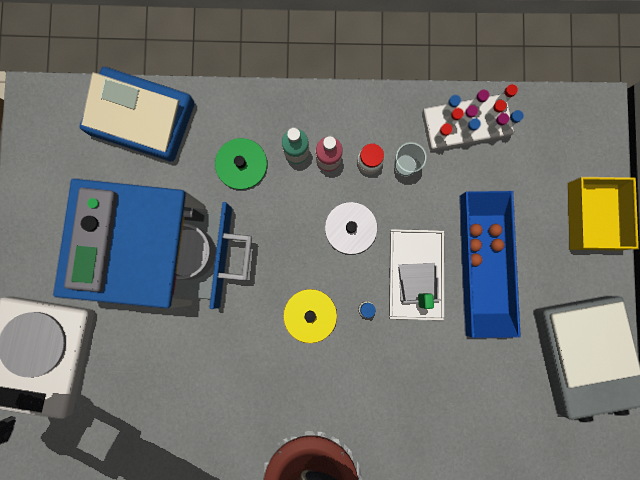

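```bash
cat > h.py <<'E'
import numpy as np,cv2
from station import *
from scipy.spatial.transform import Rotation as Ro
C={n:get_calibration(n) for n in('scene','top')}
K=lambda c:np.array([[c['fx'],0,c['cx']],[0,c['fy'],c['cy']],[0,0,1.]])
def ray(n,p):
    c=C[n];u=cv2.undistortPoints(np.array([[p]],float),K(c),np.array(c['dist_coeffs']))[0,0]
    d=c['R'].T@np.array([u[0],u[1],1.]);return -c['R'].T@c['t'],d/np.linalg.norm(d)
def plane(n,p,z):
    o,d=ray(n,p);return o+d*(z-o[2])/d[2]
def tri(ps,pt):
    A=np.zeros((3,3));b=np.zeros(3);L=[]
    for n,p in(('scene',ps),('top',pt)):
        o,d=ray(n,p);M=np.eye(3)-np.outer(d,d);A+=M;b+=M@o;L.append((M,o))
    X=np.linalg.solve(A,b);return X,[round(float(np.linalg.norm(M@(X-o)))*1000,1) for M,o in L]
def proj(n,X):
    c=C[n];return cv2.projectPoints(np.array(X,float).reshape(-1,1,3),cv2.Rodrigues(c['R'])[0],c['t'],K(c),np.array(c['dist_coeffs']))[0][:,0]
def crop(im,x0,y0,x1,y1,s):
    return cv2.resize(im[y0:y1,x0:x1],None,fx=s,fy=s,interpolation=cv2.INTER_CUBIC)
def grid(im,x0,y0,s,step=10):
    im=im.copy()
    for x in range(-(-x0//step)*step,x0+im.shape[1]//s+1,step):
        X=int((x-x0+.5)*s);cv2.line(im,(X,0),(X,4),(0,255,255),1);cv2.putText(im,str(x),(X,14),0,.35,(0,255,255),1)
    for y in range(-(-y0//step)*step,y0+im.shape[0]//s+1,step):
        Y=int((y-y0+.5)*s);cv2.line(im,(0,Y),(4,Y),(0,255,255),1);cv2.putText(im,str(y),(5,Y+4),0,.35,(0,255,255),1)
    return im
def gc(im,x0,y0,x1,y1,s): return grid(crop(im,x0,y0,x1,y1,s),x0,y0,s)
def hst(*a):
    H=max(i.shape[0] for i in a);return np.hstack([cv2.copyMakeBorder(i,0,H-i.shape[0],0,4,0) for i in a])
E
python3 - <<'E'
from h import *
t=cv2.imread('pics/top0.png');s=cv2.imread('pics/scene0.png')
cv2.imwrite('pics/a.png',hst(gc(t,165,195,260,315,4),gc(s,360,155,460,255,4)))
cv2.imwrite('pics/b.png',gc(t,322,185,522,340,4)[:600])
cv2.imwrite('pics/c.png',gc(s,136,198,331,320,4))
E
```

```text
(no output)
```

View pics/a.png

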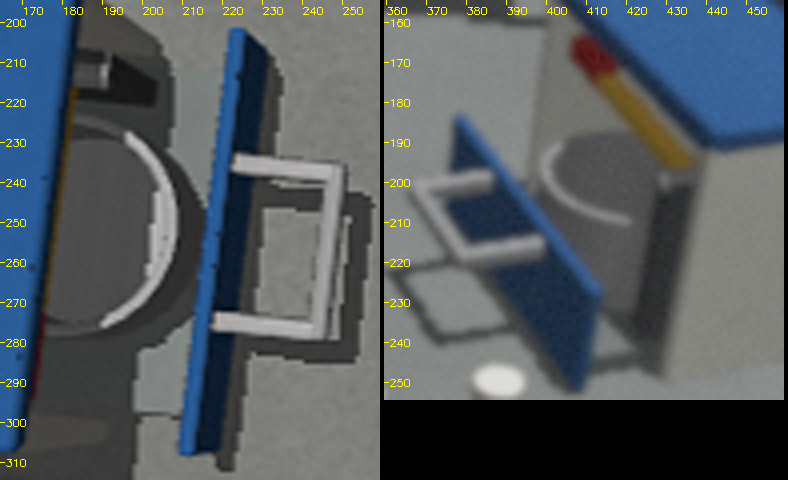

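View pics/b.png

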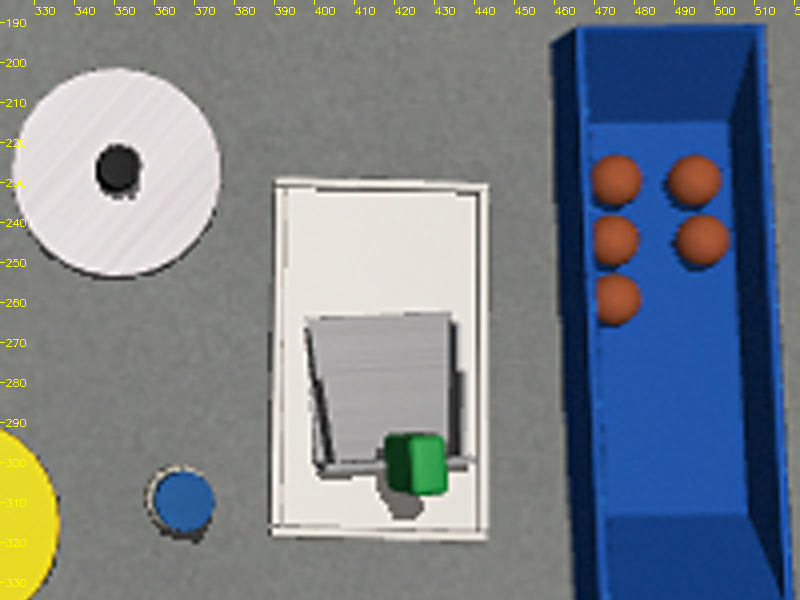

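View pics/c.png

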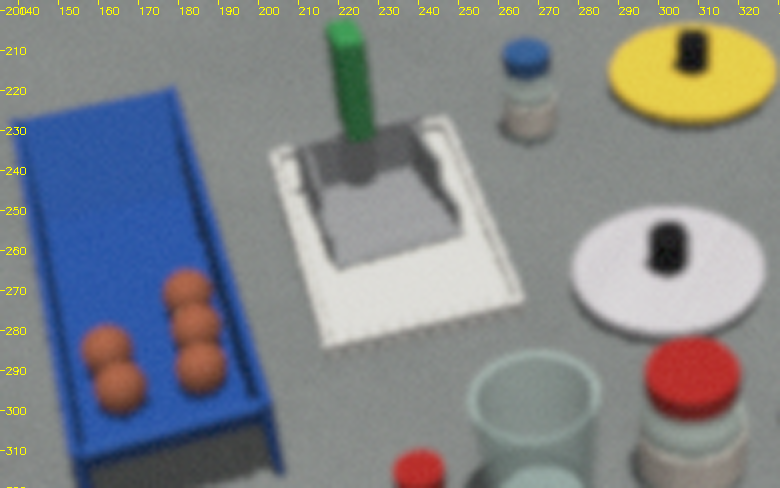

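Run:
```python
from h import *
np.set_printoptions(precision=4,suppress=True)
print('handle',tri((373,209.5),(246.25,257.5)))
for p in((248.5,237.5),(244,277.5),(246.25,257.5)):print('bar',plane('top',p,.080))
# panel top ends z=.089 crop a: (237,28),(188,455)
for p in((165+237/4-.5,195+28/4-.5),(165+188/4-.5,195+455/4-.5)):print('panel',plane('top',p,.089))
print('lid disc',tri((302.5,265),(350.6,227.6)),plane('top',(350.6,227.6),.014),plane('scene',(302.5,264.5),.014))
f=lambda x,y:(322+x/4-.5,185+y/4-.5); g=lambda x,y:(136+x/4-.5,198+y/4-.5)
print('knob top',tri(g(668,228),f(118,167)),plane('top',f(118,167),.042))
print('grip top',tri(g(344,28),f(429,464)),plane('top',f(429,464),.128))
for n,p in zip(('tray fl','fr','nl','nr'),((276,181),(488,185),(272,536),(486,539))):print(n,plane('top',f(*p),.014))
for n,p in zip(('fl','fr','nr','nl'),((326,347),(522,298),(447,117),(270,155))):print('scene tray',n,plane('scene',g(*p),.014))
for n,p in zip(('lipL','lipR'),((304,320),(451,313))):print('scoop',n,plane('top',f(*p),.0085))
print('scoop backwall', [plane('top',f(*p),.048) for p in((318,467),(470,462))])
# balls
for a,b in (((186,290),(616,180)),((0,0),(0,0))):pass
T=[(617,180),(696,181),(616,241),(704,241),(618,299)]
for p in T:print('ball',plane('top',f(*p),.021))
for p in((107,350),(119,387),(187,291),(197,326),(201,367)):print('ballS',plane('scene',g(*p),.021))
print('trough TL',plane('top',f(577,27),.06),plane('top',f(766,25),.06),plane('top',f(606,600),.06),plane('top',f(790,600),.06))
for x in ((466,192),(513,192),(470,337),(519,337)): print('tr rim', plane('top',x,.06))
print('clamp tip red',proj('top',[[0,0,0]]))
```

```text
handle (array([0.5042, 0.1503, 0.0757]), [1.5, 1.5])
bar [0.5491 0.1474 0.08  ]
bar [0.4603 0.1547 0.08  ]
bar [0.5046 0.1511 0.08  ]
panel [0.6278 0.2033 0.089 ]
panel [0.3926 0.222  0.089 ]
lid disc (array([ 0.5823, -0.0848,  0.0069]), [1.2, 1.2]) [ 0.5819 -0.0833  0.014 ] [ 0.5879 -0.0879  0.014 ]
knob top (array([ 0.5817, -0.084 ,  0.0408]), [1.4, 1.4]) [ 0.582  -0.0826  0.042 ]
grip top (array([ 0.4168, -0.2455,  0.1262]), [1.3, 1.3]) [ 0.4171 -0.2439  0.128 ]
tray fl [ 0.5782 -0.1772  0.014 ]
fr [ 0.5778 -0.3016  0.014 ]
nl [ 0.3719 -0.1752  0.014 ]
nr [ 0.3722 -0.2988  0.014 ]
scene tray fl [ 0.5853 -0.3047  0.014 ]
scene tray fr [ 0.5834 -0.1825  0.014 ]
scene tray nr [ 0.3784 -0.1792  0.014 ]
scene tray nl [ 0.3803 -0.3035  0.014 ]
scoop lipL [ 0.4971 -0.1945  0.0085]
scoop lipR [ 0.5025 -0.2806  0.0085]
scoop backwall [array([ 0.4127, -0.1969,  0.048 ]), array([ 0.4169, -0.2826,  0.048 ])]
ball [ 0.5812 -0.3752  0.021 ]
ball [ 0.5813 -0.4211  0.021 ]
ball [ 0.5454 -0.3742  0.021 ]
ball [ 0.5462 -0.4252  0.021 ]
ball [ 0.5117 -0.3749  0.021 ]
ballS [ 0.5506 -0.4271  0.021 ]
ballS [ 0.5852 -0.4238  0.021 ]
ballS [ 0.5131 -0.3757  0.021 ]
ballS [ 0.5477 -0.3744  0.021 ]
ballS [ 0.5848 -0.3772  0.021 ]
trough TL [ 0.6644 -0.3426  0.06  ] [ 0.6671 -0.4498  0.06  ] [ 0.3425 -0.3547  0.06  ] [ 0.3444 -0.4562  0.06  ]
tr rim [ 0.6627 -0.3431  0.06  ]
tr rim [ 0.6642 -0.4497  0.06  ]
tr rim [ 0.3369 -0.348   0.06  ]
tr rim [ 0.3389 -0.456   0.06  ]
clamp tip red [[310.9937 484.3947]]
```

The white disc at top (351,228) / scene (302,265) is the lid. The yellow one (310,316) and the green one (241,163) are look-alikes, and the white one's 124 mm disc with a black knob was confirmed in the crop. There are five balls, at top (476,230), (496,230), (476,245), (498,245) and (476,260). The scoop's grip is at (429,300). Next I plan the move to the drawer handle.

```bash
cat >> h.py <<'E'
def plan(x,y,z,yaw,start=None):
    """start: (x,y,z,yawdeg of tool y) else measured; prints spin and shift in tool axes after spin"""
    if start is None:
        o=get_obs();M=Ro.from_rotvec(o['tool_rot']).as_matrix();p=o['tool_pos'];a=np.degrees(np.arctan2(M[1,1],M[0,1]))
    else: p=np.array(start[:3]);a=start[3]
    s=-((yaw-a+90)%180-90); f=a-s; d=np.array([x,y,z])-p
    def loc(ang):
        r=np.radians(ang); yt=np.array([np.cos(r),np.sin(r)]); xt=np.array([-np.sin(r)*-1,-np.cos(r)])*-1
        return np.round([d[0]*xt[0]*1000+d[1]*xt[1]*1000,(d[:2]@yt)*1000,-d[2]*1000],1)
    print('from',np.round(p,4),'yaw %.1f'%a,'spin %.1f'%s,'shift after spin',loc(f),'before spin',loc(a))
    return (x,y,z,f)
def st():
    o=get_obs();M=Ro.from_rotvec(o['tool_rot']).as_matrix()
    print('t%.2f'%o['t'],np.round(o['tool_pos'],4),'yaw %.1f'%np.degrees(np.arctan2(M[1,1],M[0,1])),'x',np.round(M[:,0],3),'F',np.round(o['contact_force'],1),'op %.4f gf %.1f'%(o['opening'],o['grip_force']))
E
python3 - <<'E'
from h import *
st()
s=plan(.5055,.150,.33,85.4)
s=plan(.5055,.150,.056,85.4,s)
for p in ((186,191),(172,306)):print('mill front top',plane('top',p,.225))
E
```

```text
t0.10 [0.2051 0.5898 0.2302] yaw 70.8 x [-0.944  0.329  0.   ] F [-0.5  0.8  0.4] op 0.0855 gf 0.0
from [0.2051 0.5898 0.2302] yaw 70.8 spin -14.6 shift after spin [-334.7 -414.3  -99.8] before spin [-428.2 -316.7  -99.8]
from [0.5055 0.15   0.33  ] yaw 85.4 spin -0.0 shift after spin [  0.   0. 274.] before spin [  0.   0. 274.]
mill front top [0.62683939 0.25399124 0.225     ]
mill front top [0.40166515 0.27176513 0.225     ]
```

Emit:
servo_tool([
  [0.4, 0, 0, -50, -7.3],
  [0.4, 0, 0, -50, -7.3],
  [0.4, -33.5, -41.4, 0, 0],
  [0.4, -33.5, -41.4, 0, 0],
  [0.4, -33.5, -41.4, 0, 0],
  [0.4, -33.5, -41.4, 0, 0],
  [0.4, -33.5, -41.4, 0, 0],
  [0.4, -33.5, -41.4, 0, 0],
  [0.4, -33.5, -41.4, 0, 0],
  [0.4, -33.5, -41.4, 0, 0],
  [0.4, -33.5, -41.4, 0, 0],
  [0.4, -33.5, -41.4, 0, 0],
])

```text
t: 1.6
tool_pos: [0.5067, 0.1492, 0.3308]
tool_rot: [-0.126, -3.139, -0.0]
contact_force: [1.0, 0.4, 0.7]
opening: 0.0341
grip_force: 0.0
```

Emit:
servo_tool([
  [0.4, 0, 0, 50, 0],
  [0.4, 0, 0, 50, 0],
  [0.4, 0, 0, 50, 0],
  [0.4, 0, 0, 50, 0],
  [0.4, 0, 0, 30, 0],
  [0.4, 0, 0, 20, 0],
  [0.4, 0, 0, 15, 0],
  [0.4, 0, 0, 9, 0],
  [0.4, 0, 0, 0, 0],
], force=40)

```text
t: 2.72
tool_pos: [0.506, 0.1508, 0.057]
tool_rot: [-0.126, -3.138, 0.0]
contact_force: [0.7, -0.1, -0.3]
opening: 0.034
grip_force: 0.0
```

Run:
```python
from h import *
st(); plan(.5055,.150,.056,85.4)
s=get_image('scene')[:,:,::-1]
cv2.imwrite('pics/d.png',crop(s,340,100,460,260,3))
```

```text
t2.73 [0.506  0.1508 0.057 ] yaw 85.4 x [-0.997  0.08   0.001] F [ 0.7 -0.1 -0.3] op 0.0340 gf 0.0
from [0.506  0.1508 0.057 ] yaw 85.4 spin 0.0 shift after spin [ 0.4 -0.9  1. ] before spin [ 0.4 -0.9  1. ]
```

View pics/d.png

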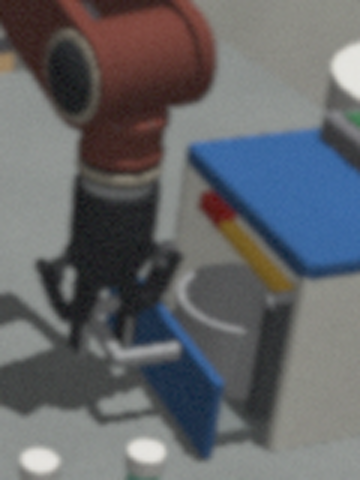

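The picture shows the fingers straddling the pull bar (about crop (115,340)). I close and pull out gently, about 115 mm along tool -y.

Emit:
servo_tool([
  [0, 0, 0, 0, 0],
  [0, 0, 0, 0, 0],
  [0, 0, 0, 0, 0],
  [0, 0, 0, 0, 0],
  [0, 0, -8, 0, 0],
  [0, 0, -12, 0, 0],
  [0, 0, -12, 0, 0],
  [0, 0, -12, 0, 0],
  [0, 0, -12, 0, 0],
  [0, 0, -12, 0, 0],
  [0, 0, -12, 0, 0],
  [0, 0, -10, 0, 0],
])

```text
t: 4.28
tool_pos: [0.4991, 0.0617, 0.0585]
tool_rot: [-0.126, -3.139, -0.004]
contact_force: [-3.4, 4.1, 8.3]
opening: 0.0111
grip_force: 41.3
```

Emit:
servo_tool([
  [0, 0, -6, 0, 0],
  [0, 0, -6, 0, 0],
  [0, 0, -4, 0, 0],
  [0, 0, -3, 0, 0],
  [0, 0, -3, 0, 0],
])

```text
t: 4.9
tool_pos: [0.498, 0.0482, 0.0584]
tool_rot: [0.13, 3.137, 0.034]
contact_force: [1.9, 43.0, 6.3]
opening: 0.0111
grip_force: 42.2
```

Emit:
servo_tool([
  [0, 0, 4, 0, 0],
  [0, 0, 4, 0, 0],
  [0.4, 0, 0, 0, 0],
  [0.4, 0, 0, 0, 0],
  [0.4, 0, 0, -20, 0],
  [0.4, 0, 0, -50, 0],
  [0.4, 0, 0, -60, 0],
  [0.4, 0, -40, -60, 0],
  [0.4, 0, -60, -20, 0],
  [0.4, 30, -40, 0, 0],
  [0.4, 30, 0, 0, 0],
  [0.4, 0, 0, 0, 0],
])

```text
t: 6.4
tool_pos: [0.4262, -0.0822, 0.2586]
tool_rot: [0.129, 3.139, -0.0]
contact_force: [0.9, -0.6, -0.1]
opening: 0.034
grip_force: 0.0
```

Run:
```python
from h import *
st()
s=get_image('scene')[:,:,::-1];t=get_image('top')[:,:,::-1]
cv2.imwrite('pics/e_s.png',s);cv2.imwrite('pics/e_t.png',t)
cv2.imwrite('pics/e.png',hst(gc(t,175,195,290,315,4),gc(s,340,150,422,240,4)))
```

```text
t6.40 [ 0.4262 -0.0822  0.2586] yaw 85.3 x [-0.997  0.082 -0.   ] F [ 0.9 -0.6 -0.1] op 0.0340 gf 0.0
```

View pics/e.png

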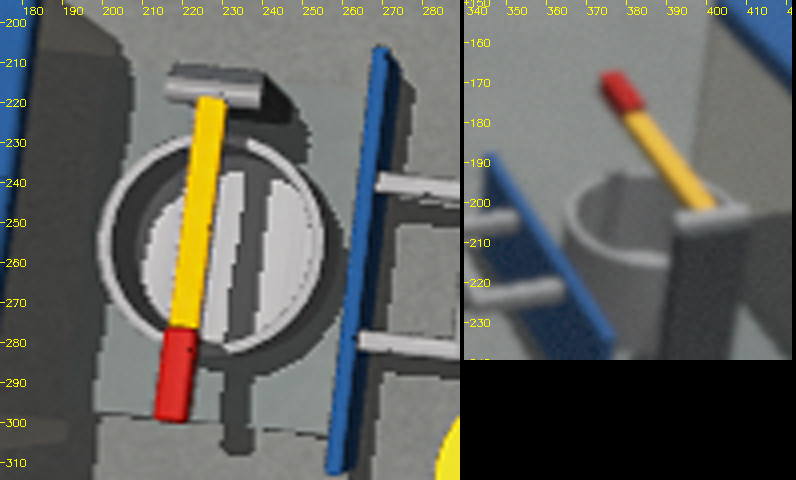

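Run:
```python
from h import *
np.set_printoptions(precision=4,suppress=True)
print('jar top',plane('top',(227.25,255.25),.093))
# scene rim: left 566,right ~690?, 
print('red',tri((379,171.5),(218.75,288.5)),plane('top',(218.75,288.5),.148))
xd=np.array([.08,.9968]);yd=np.array([-.9968,.08])
h=np.array([.498,.0482]);j=h+.142*xd;print('jar from handle',j,'hinge',j-.078*yd,'grip',j+.074*yd)
```

```text
jar top [0.5082 0.191  0.093 ]
red (array([0.4356, 0.1959, 0.1506]), [0.8, 0.8]) [0.4359 0.1971 0.148 ]
jar from handle [0.5094 0.1897] hinge [0.5871 0.1835] grip [0.4356 0.1957]
```

Emit:
servo_tool([
  [0.45, 2.5, 55.5, 0, 0],
  [0.45, 2.5, 55.5, 0, 0],
  [0.45, 2.5, 55.5, 0, 0],
  [0.45, 2.5, 55.5, 0, 0],
  [0.45, 2.5, 55.8, 0, 0],
  [0.45, 0, 0, 40, 0],
  [0.45, 0, 0, 50, 0],
  [0.45, 0, 0, 40, 0],
  [0.45, 0, 0, 9.6, 0],
  [0.45, 0, 0, 0, 0],
  [0, 0, 0, 0, 0],
  [0, 0, 0, 0, 0],
], force=30)

```text
t: 8.0
tool_pos: [0.4387, 0.1967, 0.1216]
tool_rot: [0.126, 3.135, 0.002]
contact_force: [2.0, 0.2, 0.3]
opening: 0.0177
grip_force: 33.5
```

Emit:
servo_tool([
  [0, 0, 0, 0, 0],
  [0, 0, 0, 0, 0],
])

```text
t: 8.25
tool_pos: [0.4387, 0.1967, 0.1209]
tool_rot: [0.126, 3.135, 0.002]
contact_force: [4.0, 0.9, 1.1]
opening: 0.0176
grip_force: 33.7
```

Emit:
servo_tool([
  [0, -2.3, 0, -26.4, 0],
  [0, -6.9, 0, -25.6, 0],
  [0, -11.2, 0, -24, 0],
  [0, -15.2, 0, -21.7, 0],
  [0, -18.7, 0, -18.7, 0],
  [0, -21.7, 0, -15.2, 0],
  [0, -24, 0, -11.2, 0],
  [0, -25.6, 0, -6.9, 0],
  [0, -26.4, 0, -2.3, 0],
  [0, -26.4, 0, 2.3, 0],
  [0, 0, 0, 0, 0],
])

```text
t: 9.62
tool_pos: [0.6148, 0.1811, 0.2668]
tool_rot: [-0.127, -3.135, 0.003]
contact_force: [1.2, -3.1, -4.7]
opening: 0.0173
grip_force: 34.3
```

Run:
```python
from h import *
st()
s=get_image('scene')[:,:,::-1];t=get_image('top')[:,:,::-1]
cv2.imwrite('pics/f.png',hst(gc(t,175,155,290,315,3),gc(s,340,80,470,240,3)))
```

```text
t9.62 [0.6148 0.1811 0.2668] yaw 85.4 x [-0.997  0.081  0.004] F [ 1.2 -3.1 -4.7] op 0.0173 gf 34.3
```

View pics/f.png

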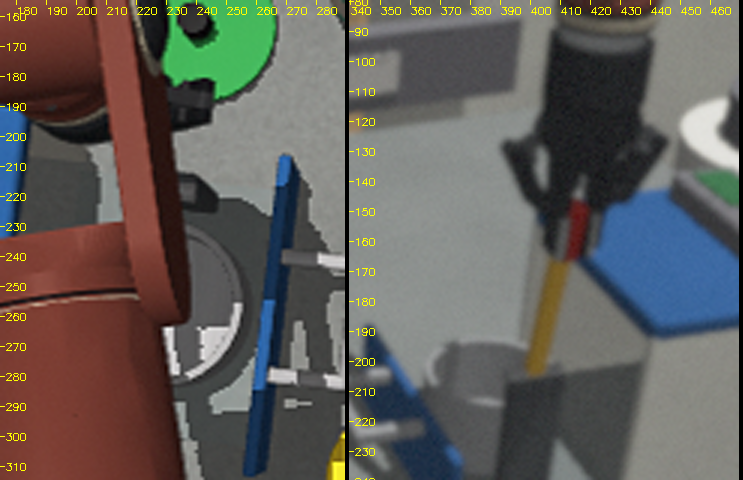

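Emit:
servo_tool([
  [0.5, 0, 0, 0, 0],
  [0.5, 0, 0, 0, 0],
  [0.5, 0, 0, -30, 0],
  [0.5, 0, 0, -50, 0],
  [0.5, 0, 0, -20, -8.2],
  [0.5, 0, 0, 0, 0],
])

```text
t: 10.48
tool_pos: [0.6155, 0.1827, 0.3733]
tool_rot: [-0.098, 3.134, 0.002]
contact_force: [-0.5, -1.3, -0.4]
opening: 0.0428
grip_force: 0.0
```

Run:
```python
from h import *
st()
s=plan(.417,-.245,.2,93.6)
s=plan(.417,-.245,.067,93.6)
t=get_image('top')[:,:,::-1];c=get_image('scene')[:,:,::-1];cv2.imwrite('pics/g_t.png',t);cv2.imwrite('pics/g_s.png',c)
```

```text
t10.47 [0.6155 0.1827 0.3733] yaw 93.6 x [-0.998 -0.062 -0.007] F [-0.5 -1.3 -0.4] op 0.0428 gf 0.0
from [0.6155 0.1827 0.3733] yaw 93.6 spin -0.0 shift after spin [ 224.9 -414.4  173.3] before spin [ 224.7 -414.5  173.3]
from [0.6155 0.1827 0.3733] yaw 93.6 spin -0.0 shift after spin [ 224.9 -414.4  306.3] before spin [ 224.7 -414.5  306.3]
```

Emit:
servo_tool([
  [0.5, 22.5, -41.4, 5, 0],
  [0.5, 22.5, -41.4, 5, 0],
  [0.5, 22.5, -41.4, 10, 0],
  [0.5, 22.5, -41.4, 20, 0],
  [0.5, 22.5, -41.4, 20, 0],
  [0.5, 22.5, -41.4, 20, 0],
  [0.5, 22.5, -41.4, 20, 0],
  [0.5, 22.5, -41.4, 20, 0],
  [0.5, 22.5, -41.4, 25, 0],
  [0.5, 22.5, -41.4, 25, 0],
  [0.5, 0, 0, 30, 0],
  [0.5, 0, 0, 0, 0],
])

```text
t: 12.08
tool_pos: [0.4138, -0.2436, 0.1646]
tool_rot: [0.095, -3.134, -0.009]
contact_force: [-0.6, -0.1, -0.2]
opening: 0.0425
grip_force: 0.0
```

Run:
```python
from h import *
st()
s=plan(.417,-.245,.067,93.6)
c=get_image('scene')[:,:,::-1]; t=get_image('top')[:,:,::-1]
cv2.imwrite('pics/i.png',gc(c,140,150,330,295,4))
```

```text
t12.07 [ 0.4138 -0.2436  0.1646] yaw 93.5 x [-0.998 -0.061  0.006] F [-0.6 -0.1 -0.2] op 0.0425 gf 0.0
from [ 0.4138 -0.2436  0.1646] yaw 93.5 spin -0.1 shift after spin [-3.1 -1.6 97.6] before spin [-3.1 -1.6 97.6]
```

View pics/i.png

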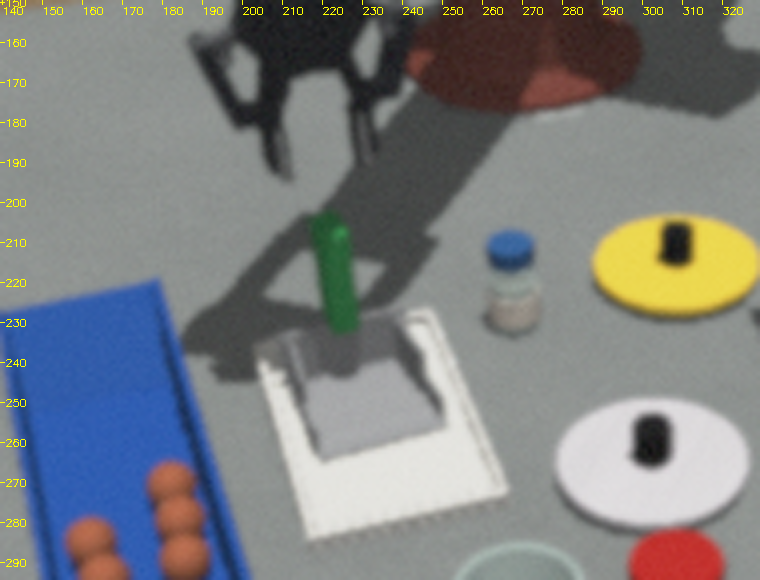

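Emit:
servo_tool([
  [0.5, -3, -1.6, 30, 0],
  [0.5, 0, 0, 35, 0],
  [0.5, 0, 0, 25, 0],
  [0.5, 0, 0, 7.6, 0],
  [0.5, 0, 0, 0, 0],
  [0, 0, 0, 0, 0],
  [0, 0, 0, 0, 0],
  [0, 0, 0, 0, 0],
  [0, 0, 0, 0, 0],
], force=40)

```text
t: 13.3
tool_pos: [0.4207, -0.2475, 0.0734]
tool_rot: [-0.099, 3.138, -0.003]
contact_force: [-0.2, 0.4, 7.0]
opening: 0.0195
grip_force: 40.0
```

Emit:
servo_tool([
  [0, 0, 0, -6, 0],
  [0, 0, 0, -8, 0],
  [0, -15, 0, 0, 0],
  [0, -20, 0, 0, 0],
  [0, -20, 0, 0, 0],
  [0, -20, 0, 0, 0],
  [0, -6, 0, 0, 0],
  [0, 0, 0, 0, 0],
  [0, 0, 0, 0, 0],
])

```text
t: 14.42
tool_pos: [0.4999, -0.2415, 0.0853]
tool_rot: [0.099, -3.139, -0.001]
contact_force: [0.3, 0.3, -1.4]
opening: 0.0195
grip_force: 39.1
```

Run:
```python
from h import *
st()
c=get_image('scene')[:,:,::-1]; t=get_image('top')[:,:,::-1]
cv2.imwrite('pics/j.png',np.vstack([gc(c,190,170,290,295,4)[:,:400],])) if 0 else cv2.imwrite('pics/j.png',hst(gc(c,190,195,290,295,4),gc(t,380,215,470,325,4)))
```

```text
t14.43 [ 0.4999 -0.2415  0.0853] yaw 93.6 x [-0.998 -0.063  0.001] F [ 0.3  0.3 -1.4] op 0.0195 gf 39.1
```

View pics/j.png

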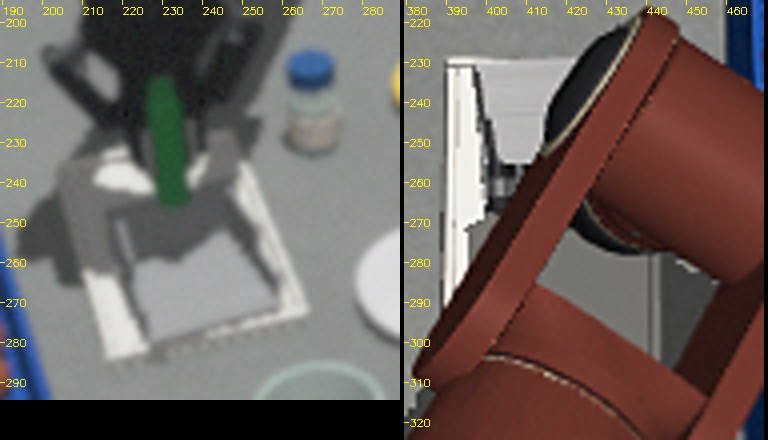

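Run:
```python
from h import *
for p in((226.5,280.3),(259.75,270.75)):print(plane('scene',p,.0205))
```

```text
[ 0.58672626 -0.28128479  0.0205    ]
[ 0.58080094 -0.19731616  0.0205    ]
```

Emit:
servo_tool([
  [0, 0, 0, 1, 0],
  [0, 0, 0, 1, 0],
  [0, 0, 0, 1, 0],
  [0, 0, 0, 1, 0],
  [0, 0, 0, 0, 0],
], force=20)

```text
t: 15.15
tool_pos: [0.5005, -0.2416, 0.0816]
tool_rot: [-0.099, 3.14, -0.0]
contact_force: [-0.1, -1.0, -2.4]
opening: 0.0197
grip_force: 39.1
```

Emit:
servo_tool([
  [0, 0, 0, 1, 0],
  [0, 0, 0, 1, 0],
  [0, 0, 0, 0, 0],
])

```text
t: 15.52
tool_pos: [0.5009, -0.242, 0.0804]
tool_rot: [-0.099, 3.139, -0.002]
contact_force: [-1.7, 0.1, 4.3]
opening: 0.0195
grip_force: 39.8
```

Emit:
servo_tool([
  [0, 0, 0, 1, 0],
  [0, 0, 0, 1, 0],
  [0, 0, 0, 0, 0],
])

```text
t: 15.9
tool_pos: [0.5005, -0.2417, 0.0776]
tool_rot: [-0.099, 3.14, -0.001]
contact_force: [-1.3, -0.3, 3.4]
opening: 0.0198
grip_force: 39.8
```

Emit:
servo_tool([
  [0, 0, 0, 1, 0],
  [0, 0, 0, 0, 0],
  [0, 0, 0, -10, 0],
  [0, 0, 0, -20, 0],
  [0, 0, 0, -30, 0],
  [0, 0, 0, -30, 0],
  [0, 0, 0, 0, 0],
  [0, 0, 0, 0, 0],
], force=80)

```text
t: 16.9
tool_pos: [0.4999, -0.2412, 0.1656]
tool_rot: [0.099, -3.139, -0.001]
contact_force: [0.2, 0.5, -1.8]
opening: 0.0192
grip_force: 79.2
```

Run:
```python
from h import *
st()
c=get_image('scene')[:,:,::-1]; t=get_image('top')[:,:,::-1];cv2.imwrite('pics/k_s.png',c);cv2.imwrite('pics/k_t.png',t)
cv2.imwrite('pics/k.png',hst(gc(c,190,185,295,285,4),gc(t,450,185,540,345,3)))
# trough rims from the initial top/scene image via blue mask
t0=cv2.imread('pics/top0.png').astype(int)
b,g,r=t0[...,0],t0[...,1],t0[...,2]
for row in range(200,336,15):
    m=np.where((b[row,440:540]-r[row,440:540]>60))[0]+440
    print(row,m.min(),m.max(),plane('top',(m.min()-.5,row),.06)[:2].round(4),plane('top',(m.max()+.5,row),.06)[:2].round(4))
```

```text
t16.90 [ 0.4999 -0.2412  0.1656] yaw 93.6 x [-0.998 -0.063  0.001] F [ 0.2  0.5 -1.8] op 0.0192 gf 79.2
200 466 513 [ 0.6442 -0.3418] [ 0.6458 -0.4505]
215 467 513 [ 0.6098 -0.3437] [ 0.6114 -0.4499]
230 467 514 [ 0.5755 -0.3434] [ 0.5772 -0.4515]
245 468 515 [ 0.5415 -0.3452] [ 0.5432 -0.453 ]
260 468 516 [ 0.5076 -0.3448] [ 0.5094 -0.4545]
275 469 516 [ 0.4739 -0.3466] [ 0.4757 -0.4538]
290 470 517 [ 0.4405 -0.3484] [ 0.4423 -0.4553]
305 470 518 [ 0.4072 -0.3479] [ 0.4091 -0.4567]
320 471 519 [ 0.3741 -0.3496] [ 0.3761 -0.4581]
335 471 519 [ 0.3413 -0.3491] [ 0.3433 -0.4572]
```

View pics/k.png

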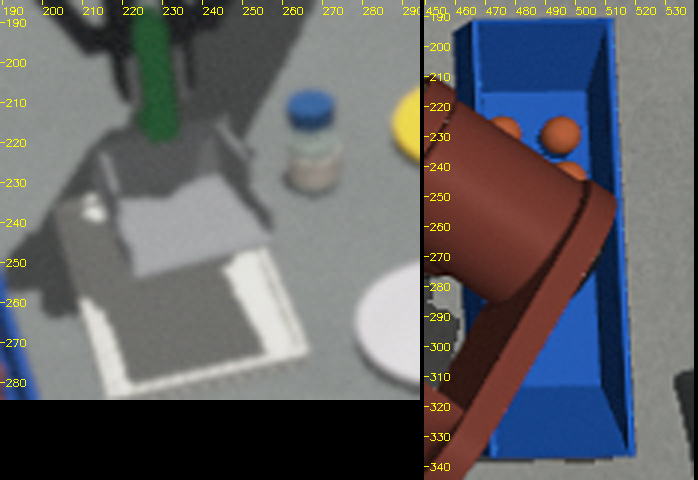

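Run:
```python
from h import *
for p in((179.5,219.5),(138.5,228),(203.5,297.5),(156.5,310.75)):print('rim scene',plane('scene',p,.06).round(4))
for p in((223,253.75),(257.5,243.25)):
  for z in(.095,.1,.105,.11):print(z,plane('scene',p,z).round(4))
# sub-pixel ball-free check: top knob
c=cv2.imread('pics/scene0.png').astype(int);b,g,r=c[...,0],c[...,1],c[...,2]
for row in range(235,300,10):
    m=np.where((b[row,130:210]-r[row,130:210]>50))[0]+130
    print(row,m.min(),m.max(),plane('scene',(m.min()-.5,row),.06).round(4),plane('scene',(m.max()+.5,row),.06).round(4))
```

```text
rim scene [ 0.3465 -0.3545  0.06  ]
rim scene [ 0.3494 -0.4604  0.06  ]
rim scene [ 0.6686 -0.3446  0.06  ]
rim scene [ 0.6738 -0.4438  0.06  ]
0.095 [ 0.5775 -0.2793  0.095 ]
0.1 [ 0.5838 -0.28    0.1   ]
0.105 [ 0.5901 -0.2807  0.105 ]
0.11 [ 0.5965 -0.2814  0.11  ]
0.095 [ 0.5664 -0.1939  0.095 ]
0.1 [ 0.5728 -0.1953  0.1   ]
0.105 [ 0.5793 -0.1966  0.105 ]
0.11 [ 0.5857 -0.198   0.11  ]
235 140 184 [ 0.3825 -0.4599  0.06  ] [ 0.4225 -0.3516  0.06  ]
245 142 187 [ 0.428  -0.4579  0.06  ] [ 0.4678 -0.3503  0.06  ]
255 143 190 [ 0.4701 -0.4583  0.06  ] [ 0.5105 -0.3492  0.06  ]
265 145 193 [ 0.5108 -0.4565  0.06  ] [ 0.5509 -0.3481  0.06  ]
275 147 196 [ 0.5492 -0.4548  0.06  ] [ 0.5892 -0.3471  0.06  ]
285 149 199 [ 0.5858 -0.4532  0.06  ] [ 0.6256 -0.3462  0.06  ]
295 150 202 [ 0.6197 -0.4537  0.06  ] [ 0.6601 -0.3453  0.06  ]
```

Run:
```python
from h import *
s=plan(.402,-.4044,.165,91.4)
s=plan(.402,-.4044,.0742,91.4,s)
```

```text
from [ 0.4994 -0.2409  0.1646] yaw 93.6 spin 2.2 shift after spin [ 101.4 -161.1   -0.4] before spin [ 107.6 -157.    -0.4]
from [ 0.402  -0.4044  0.165 ] yaw 91.4 spin -0.0 shift after spin [-0.   0.  90.8] before spin [-0.   0.  90.8]
```

Emit:
servo_tool([
  [0, 0, 0, 0, 2.2],
  [0, 20.3, -32.2, 0, 0],
  [0, 20.3, -32.2, 0, 0],
  [0, 20.3, -32.2, 0, 0],
  [0, 20.3, -32.2, 0, 0],
  [0, 20.2, -32.3, 0, 0],
  [0, 0, 0, 0, 0],
  [0, 0, 0, 0, 0],
])

```text
t: 18.0
tool_pos: [0.4028, -0.4044, 0.1652]
tool_rot: [0.038, -3.14, -0.003]
contact_force: [-0.5, -0.4, -1.6]
opening: 0.0192
grip_force: 79.1
```

Run:
```python
from h import *
st(); plan(.402,-.4044,.0742,91.4)
```

```text
t18.00 [ 0.4028 -0.4044  0.1652] yaw 91.4 x [-1.    -0.024  0.001] F [-0.5 -0.4 -1.6] op 0.0192 gf 79.1
from [ 0.4028 -0.4044  0.1652] yaw 91.4 spin 0.0 shift after spin [ 0.8 -0.  91. ] before spin [ 0.8 -0.  91. ]
```

Emit:
servo_tool([
  [0, 0, 0, 15, 0],
  [0, 0, 0, 20, 0],
  [0, 0, 0, 20, 0],
  [0, 0, 0, 15, 0],
  [0, 0, 0, 10, 0],
  [0, 0, 0, 0, 0],
])

```text
t: 18.75
tool_pos: [0.4027, -0.4047, 0.0854]
tool_rot: [0.039, -3.14, -0.002]
contact_force: [0.6, -0.9, -1.0]
opening: 0.0193
grip_force: 79.2
```

Emit:
servo_tool([
  [0, 0, 0, 6, 0],
  [0, 0, 0, 4, 0],
  [0, 0, 0, 0, 0],
  [0, 0, 0, 0, 0],
])

```text
t: 19.25
tool_pos: [0.4032, -0.4053, 0.0768]
tool_rot: [-0.039, 3.141, -0.001]
contact_force: [0.6, -0.4, -1.6]
opening: 0.0188
grip_force: 79.2
```

Emit:
servo_tool([
  [0, 0, 0, 1, 0],
  [0, 0, 0, 1, 0],
  [0, 0, 0, 1, 0],
  [0, 0, 0, 0, 0],
  [0, 0, 0, 0, 0],
])

```text
t: 19.88
tool_pos: [0.4031, -0.4052, 0.0735]
tool_rot: [0.039, -3.141, -0.0]
contact_force: [0.1, -0.3, -1.0]
opening: 0.0192
grip_force: 79.4
```

Emit:
servo_tool([
  [0, -10, 0, 0, 0],
  [0, -20, 0, 0, 0],
  [0, -22, 0, 0, 0],
  [0, -22, 0, 0, 0],
  [0, -20, 0, 0, 0],
  [0, -15, 0, 0, 0],
  [0, -10, 0, 0, 0],
  [0, -5, 0, 0, 0],
  [0, 0, 0, 0, 0],
  [0, 0, 0, 0, 0],
])

```text
t: 21.12
tool_pos: [0.5269, -0.4021, 0.0736]
tool_rot: [-0.038, 3.141, -0.0]
contact_force: [0.3, -0.6, -0.4]
opening: 0.0193
grip_force: 79.2
```

```bash
cat >> h.py <<'E'
def balls(n,im):
    """terracotta blobs -> centroids, area"""
    h=cv2.cvtColor(im,cv2.COLOR_RGB2HSV);m=((h[...,0]<14)&(h[...,1]>120)&(h[...,2]>70)&(im[...,0]>im[...,2]+50)).astype(np.uint8)
    k,_,s,c=cv2.connectedComponentsWithStats(m)
    return [(tuple(np.round(c[i],1)),int(s[i,4]),tuple(s[i,:4].tolist())) for i in range(1,k) if s[i,4]>15]
E
python3 - <<'E'
from h import *
st()
c=get_image('scene')
for b in balls('scene',c): 
    if b[0][0]<260: print(b, plane('scene',b[0],.03).round(3))
cv2.imwrite('pics/l_s.png',c[:,:,::-1])
cv2.imwrite('pics/l.png',gc(c[:,:,::-1],120,200,260,330,4))
E
```

```text
t21.12 [ 0.5269 -0.4021  0.0736] yaw 91.4 x [-1.    -0.024 -0.   ] F [ 0.3 -0.6 -0.4] op 0.0193 gf 79.2
((np.float64(204.8), np.float64(38.4)), 1595, (166, 0, 82, 90)) [-1.768  0.068  0.03 ]
((np.float64(155.9), np.float64(122.3)), 1303, (114, 60, 96, 95)) [-0.437 -0.354  0.03 ]
((np.float64(127.9), np.float64(117.8)), 250, (106, 94, 47, 52)) [-0.525 -0.458  0.03 ]
((np.float64(176.9), np.float64(280.9)), 180, (166, 276, 23, 11)) [ 0.559 -0.393  0.03 ]
((np.float64(189.3), np.float64(294.9)), 61, (185, 291, 10, 8)) [ 0.617 -0.372  0.03 ]
((np.float64(175.6), np.float64(298.7)), 66, (170, 295, 12, 8)) [ 0.618 -0.403  0.03 ]
((np.float64(162.1), np.float64(302.2)), 67, (157, 299, 12, 8)) [ 0.619 -0.433  0.03 ]
((np.float64(240.5), np.float64(316.5)), 126, (235, 311, 12, 13)) [ 0.723 -0.278  0.03 ]
((np.float64(231.0), np.float64(332.3)), 117, (225, 327, 13, 13)) [ 0.76  -0.307  0.03 ]
((np.float64(181.6), np.float64(355.5)), 160, (175, 348, 14, 15)) [ 0.785 -0.412  0.03 ]
((np.float64(169.0), np.float64(375.3)), 181, (162, 368, 15, 16)) [ 0.824 -0.441  0.03 ]
```

Emit:
servo_tool([
  [0, -4, 0, 0, 0],
  [0, -4, 0, 0, 0],
  [0, -3, 0, 0, 0],
  [0, 0, 0, 0, 0],
  [0, 0, 0, 0, 0],
])

```text
t: 21.8
tool_pos: [0.5368, -0.4021, 0.0735]
tool_rot: [0.039, -3.138, -0.0]
contact_force: [-6.1, -1.4, 2.2]
opening: 0.0197
grip_force: 79.7
```

```bash
cat >> h.py <<'E'
def bs(reg=(120,215,330,330),z=.03,n='scene'):
    c=get_image(n)
    for b in balls(n,c):
        if reg[0]<b[0][0]<reg[1] and 215<b[0][1]<reg[3] or n=='top' and b[1]<400: print(tuple(map(float,b[0])),b[1],b[2], plane(n,b[0],z).round(3))
    return c
E
python3 - <<'E'
from h import *
st(); c=bs()
cv2.imwrite('pics/l.png',gc(c[:,:,::-1],125,215,265,335,4))
E
```

```text
t21.80 [ 0.5368 -0.4021  0.0735] yaw 91.4 x [-1.    -0.025  0.003] F [-6.1 -1.4  2.2] op 0.0197 gf 79.7
(175.2, 289.8) 458 (160, 279, 31, 26) [ 0.588 -0.4    0.03 ]
```

View pics/l.png

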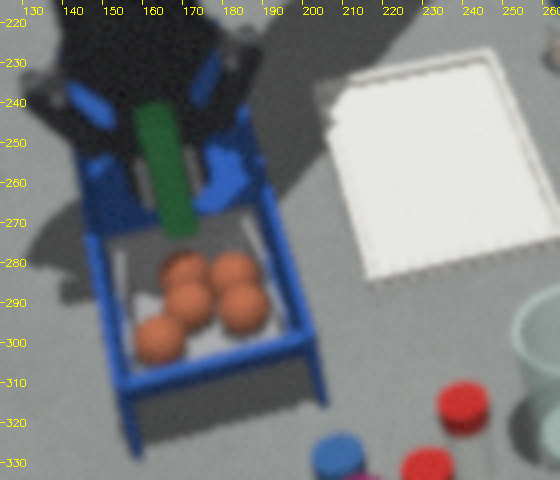

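Emit:
servo_tool([
  [0, 0.5, 0, -3, 0],
  [0, 0.5, 0, -6, 0],
  [0, 0, 0, -10, 0],
  [0, 0, 0, -14, 0],
  [0, 0, 0, -16, 0],
  [0, 0, 0, -16, 0],
  [0, 0, 0, -14, 0],
  [0, 0, 0, -10, 0],
  [0, 0, 0, -6, 0],
  [0, 0, 0, -3, 0],
  [0, 0, 0, 0, 0],
])

```text
t: 23.22
tool_pos: [0.5369, -0.4018, 0.1713]
tool_rot: [0.039, -3.141, -0.0]
contact_force: [-0.0, -0.4, -3.4]
opening: 0.0193
grip_force: 78.9
```

Run:
```python
from h import *
st(); c=bs(z=.12)
s=plan(.391,.1897,.171,91.4)
```

```text
t23.23 [ 0.5369 -0.4018  0.1713] yaw 91.4 x [-1.    -0.025  0.   ] F [-0.  -0.4 -3.4] op 0.0193 gf 78.9
(167.2, 257.1) 505 (151, 246, 34, 27) [ 0.578 -0.401  0.12 ]
from [ 0.5368 -0.4016  0.171 ] yaw 91.4 spin 0.0 shift after spin [131.3 594.7   0. ] before spin [131.2 594.8   0. ]
```

Emit:
servo_tool([
  [0, 1, 4, 0, 0],
  [0, 3, 10, 0, 0],
  [0, 5, 16, 0, 0],
  [0, 7, 22, 0, 0],
  [0, 8, 27, 0, 0],
  [0, 9, 30, 0, 0],
  [0, 9, 32, 0, 0],
  [0, 9, 33, 0, 0],
  [0, 9, 33, 0, 0],
  [0, 9, 33, 0, 0],
  [0, 9, 33, 0, 0],
  [0, 9, 33, 0, 0],
])

```text
t: 24.78
tool_pos: [0.4414, -0.0962, 0.1714]
tool_rot: [-0.039, 3.141, 0.0]
contact_force: [0.0, 0.5, -3.7]
opening: 0.0195
grip_force: 78.9
```

Emit:
servo_tool([
  [0, 9, 33, 0, 0],
  [0, 9, 33, 0, 0],
  [0, 9, 33, 0, 0],
  [0, 9, 33, 0, 0],
  [0, 9, 32, 0, 0],
  [0, 9, 30, 0, 0],
  [0, 8, 27, 0, 0],
  [0, 7, 22, 0, 0],
  [0, 6, 18, 0, 0],
  [0, 4, 14, 0, 0],
  [0, 3, 9, 0, 0],
  [0, 2, 5, 0, 0],
])

```text
t: 26.28
tool_pos: [0.3511, 0.1891, 0.1715]
tool_rot: [-0.039, 3.141, -0.0]
contact_force: [-0.1, -0.6, -3.0]
opening: 0.0192
grip_force: 78.8
```

Run:
```python
from h import *
st(); c=bs(reg=(300,420,0,300),z=.12)
s=plan(.391,.1897,.171,91.4)
cv2.imwrite('pics/m.png',gc(c[:,:,::-1],300,130,430,250,4))
```

```text
t26.27 [0.3511 0.1891 0.1715] yaw 91.4 x [-1.    -0.025 -0.   ] F [-0.1 -0.6 -3. ] op 0.0192 gf 78.8
(308.8, 291.8) 381 (297, 282, 24, 21) [ 0.791 -0.145  0.12 ]
from [0.351  0.1893 0.1715] yaw 91.4 spin 0.0 shift after spin [-40.   -0.6   0.5] before spin [-40.   -0.6   0.5]
```

Emit:
servo_tool([
  [0, -1.5, -6, 0, 0],
  [0, -1.5, -14, 0, 0],
  [0, -1.5, -22, 0, 0],
  [0, -1.5, -30, 0, 0],
  [0, -1.5, -34, 0, 0],
  [0, -1.5, -37, 0, 0],
  [0, -1.5, -37, 0, 0],
  [0, -1.5, -34, 0, 0],
  [0, -1.5, -30, 0, 0],
  [0, -1.5, -22, 0, 0],
  [0, -1.5, -14, 0, 0],
  [0, -1.5, -6, 0, 0],
])

```text
t: 27.82
tool_pos: [0.3763, -0.0977, 0.1716]
tool_rot: [0.036, -3.141, -0.0]
contact_force: [0.2, 0.0, -3.4]
opening: 0.0193
grip_force: 78.9
```

Emit:
servo_tool([
  [0, 0, 0, 0, -2],
  [0, 0, 0, 0, -4],
  [0, 0, 0, 0, -6],
  [0, 0, 0, 0, -7],
  [0, 0, 0, 0, -7],
  [0, 0, 0, 0, -7],
  [0, 0, 0, 0, -7],
  [0, 0, 0, 0, -7],
  [0, 0, 0, 0, -6],
  [0, 0, 0, 0, -5],
  [0, 0, 0, 0, -3.6],
  [0, 0, 0, 0, -2],
])

```text
t: 29.32
tool_pos: [0.3779, -0.0931, 0.1716]
tool_rot: [1.686, -2.648, 0.002]
contact_force: [-0.4, -0.1, -4.2]
opening: 0.019
grip_force: 78.8
```

Run:
```python
from h import *
st(); c=get_image('scene');print(get_obs()['q'].round(2))
for b in balls('scene',c):
    if 230<b[0][0]<420 and b[0][1]>150: print(b,plane('scene',b[0],.12).round(3))
s=plan(.4605,.084,.171,155)
```

```text
t29.32 [ 0.3779 -0.0931  0.1716] yaw 155.0 x [-0.423 -0.906  0.003] F [-0.4 -0.1 -4.2] op 0.0190 gf 78.8
[-0.43 -0.53  2.2  -0.    1.47 -3.13]
((np.float64(412.6), np.float64(156.3)), 100, (408, 146, 10, 21)) [0.333 0.37  0.12 ]
((np.float64(249.0), np.float64(168.1)), 61, (243, 165, 12, 8)) [ 0.237 -0.13   0.12 ]
((np.float64(288.5), np.float64(169.2)), 53, (284, 166, 11, 8)) [ 0.283 -0.023  0.12 ]
((np.float64(291.4), np.float64(188.9)), 148, (277, 182, 27, 15)) [ 0.393 -0.05   0.12 ]
((np.float64(308.9), np.float64(292.0)), 371, (297, 283, 24, 20)) [ 0.792 -0.145  0.12 ]
((np.float64(240.5), np.float64(316.5)), 126, (235, 311, 12, 13)) [ 0.809 -0.29   0.12 ]
((np.float64(231.1), np.float64(332.4)), 116, (225, 327, 13, 14)) [ 0.842 -0.315  0.12 ]
from [ 0.378  -0.0928  0.1716] yaw 154.9 spin -0.1 shift after spin [-195.1   -0.     0.6] before spin [-1.951e+02  1.000e-01  6.000e-01]
```

Emit:
servo_tool([
  [0, -10, 0, 0, 0],
  [0, -30, 0, 0, 0],
  [0, -45, 0, 0, 0],
  [0, -55, 0, 0, 0],
  [0, -55, 0, 0, 0],
  [0, 0, 0, 0, 0],
  [0, 0, 0, 0, 0],
  [0, 0, 0, 0, 0],
  [0, 0, 0, 0, 0],
  [0, 0, 0, 0, 0],
])

```text
t: 30.62
tool_pos: [0.4609, 0.0821, 0.1714]
tool_rot: [1.681, -2.652, 0.003]
contact_force: [0.2, -0.7, -1.1]
opening: 0.0192
grip_force: 78.9
```

Run:
```python
from h import *
st(); c=get_image('scene');t=get_image('top')
for b in balls('scene',c):
    if 230<b[0][0]<420 and b[0][1]>150: print(b[0],b[1],plane('scene',b[0],.12).round(3),plane('scene',b[0],.04).round(3))
cv2.imwrite('pics/n_t.png',t[:,:,::-1])
cv2.imwrite('pics/n.png',hst(gc(c[:,:,::-1],320,150,420,280,4),gc(t[:,:,::-1],190,195,280,315,4)))
```

```text
t30.62 [0.4609 0.0821 0.1714] yaw 154.7 x [-0.427 -0.904  0.002] F [ 0.2 -0.7 -1.1] op 0.0192 gf 78.9
(np.float64(412.5), np.float64(156.6)) 103 [0.335 0.368 0.12 ] [0.199 0.461 0.04 ]
(np.float64(260.8), np.float64(171.0)) 143 [ 0.266 -0.102  0.12 ] [ 0.122 -0.068  0.04 ]
(np.float64(308.8), np.float64(292.0)) 374 [ 0.792 -0.145  0.12 ] [ 0.713 -0.117  0.04 ]
(np.float64(240.5), np.float64(316.5)) 127 [ 0.809 -0.29   0.12 ] [ 0.733 -0.28   0.04 ]
(np.float64(231.1), np.float64(332.4)) 118 [ 0.842 -0.315  0.12 ] [ 0.769 -0.308  0.04 ]
```

Emit:
servo_tool([
  [0, 20, 0, 0, 0],
  [0, 35, 0, 0, 0],
  [0, 35, 0, 0, 0],
  [0, 10, 0, 0, 8],
  [0, 0, 0, 0, 10],
  [0, 0, 0, 0, 10],
  [0, 0, 0, 0, 10],
  [0, 0, 0, 0, 10],
  [0, 0, 0, 0, 10],
  [0, 0, 0, 0, 5.6],
  [0, 0, 0, 0, 0],
])

```text
t: 32.1
tool_pos: [0.4182, -0.0079, 0.1714]
tool_rot: [0.035, -3.14, 0.004]
contact_force: [-0.6, 0.6, -1.1]
opening: 0.019
grip_force: 79.2
```

Run:
```python
from h import *
st(); c=get_image('scene');t=get_image('top')
for b in balls('top',t): 
    if b[1]<400 and b[0][1]>150: print(b[0],b[1],plane('top',b[0],.04).round(3))
lid=cv2.imread('pics/k_t.png')
cv2.imwrite('pics/n_t.png',t[:,:,::-1])
cv2.imwrite('pics/n.png',hst(gc(t[:,:,::-1],190,195,280,315,4),gc(t[:,:,::-1],310,180,410,300,4)))
```

```text
t32.10 [ 0.4182 -0.0079  0.1714] yaw 91.3 x [-1.    -0.022  0.001] F [-0.6  0.6 -1.1] op 0.0190 gf 79.2
(np.float64(214.5), np.float64(191.8)) 96 [0.657 0.234 0.04 ]
(np.float64(235.4), np.float64(240.7)) 108 [0.545 0.182 0.04 ]
(np.float64(219.4), np.float64(244.3)) 113 [0.536 0.219 0.04 ]
(np.float64(225.8), np.float64(255.4)) 116 [0.511 0.203 0.04 ]
(np.float64(214.8), np.float64(263.4)) 122 [0.492 0.228 0.04 ]
(np.float64(235.7), np.float64(272.5)) 113 [0.472 0.179 0.04 ]
```

View pics/n.png

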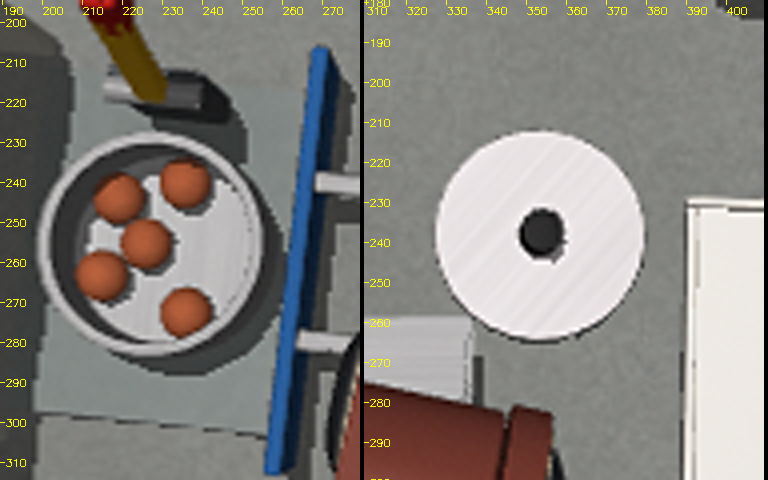

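Run:
```python
from h import *
s=plan(.430,-.241,.171,91.4)
C0=get_image('scene')
t=cv2.imread('pics/n_t.png')
print(plane('top',(354,237.75),.042).round(4),plane('top',(353.5,238.7),.014).round(4))
cv2.imwrite('pics/o_s.png',C0[:,:,::-1])
g=cv2.cvtColor(C0,cv2.COLOR_RGB2GRAY)
r=g[230:290,270:340]; m=(r<60).astype(np.uint8)
k,_,s_,c=cv2.connectedComponentsWithStats(m)
for i in range(1,k):
    if s_[i,4]>20: print(c[i]+[270,230],s_[i])
```

```text
from [ 0.4182 -0.0078  0.1714] yaw 91.3 spin -0.1 shift after spin [  -6.1 -233.4    0.4] before spin [  -6.5 -233.4    0.4]
[ 0.5555 -0.0898  0.042 ] [ 0.5558 -0.0903  0.014 ]
[296.90909091 254.62121212] [24 20  7 10 66]
```

Emit:
servo_tool([
  [0, -1, -20, 0, 0],
  [0, -1, -35, 0, 0],
  [0, -1, -42, 0, 0],
  [0, -1, -42, 0, 0],
  [0, -1, -40, 0, 0],
  [0, -1, -32, 0, 0],
  [0, 0, -22, 0, 0],
  [0, 0, 0, 0, 0],
  [0, 0, 0, 0, 0],
])

```text
t: 33.38
tool_pos: [0.4291, -0.2399, 0.1717]
tool_rot: [0.034, -3.14, 0.003]
contact_force: [-0.5, -0.4, -1.4]
opening: 0.0189
grip_force: 79.1
```

Emit:
servo_tool([
  [0, 0, 0, 20, 0],
  [0, 0, 0, 25, 0],
  [0, 0, 0, 25, 0],
  [0, 0, 0, 15, 0],
  [0, 0, 0, 8, 0],
  [0, 0, 0, 3, 0],
  [0, 0, 0, 0, 0],
  [0, 0, 0, 0, 0],
])

```text
t: 34.38
tool_pos: [0.4296, -0.2412, 0.0767]
tool_rot: [-0.033, 3.141, -0.005]
contact_force: [-0.4, -0.8, -0.8]
opening: 0.019
grip_force: 79.2
```

Emit:
servo_tool([
  [0, 0, 0, 1.5, 0],
  [0, 0, 0, 1.5, 0],
  [0, 0, 0, 0, 0],
  [0, 0, 0, 0, 0],
])

```text
t: 34.88
tool_pos: [0.4294, -0.2411, 0.0735]
tool_rot: [0.033, -3.141, 0.005]
contact_force: [-1.4, -0.0, 3.0]
opening: 0.0193
grip_force: 79.6
```

Emit:
servo_tool([
  [0.15, 0, 0, 0, 0],
  [0.3, 0, 0, 0, 0],
  [0.5, 0, 0, 0, 0],
  [0.5, 0, 0, 0, 0],
  [0.5, 0, 0, -15, 0],
  [0.5, 0, 0, -30, 0],
  [0.5, 0, 0, -50, 0],
  [0.5, 0, 0, -40, 0],
  [0.5, 50, 0, 0, 0],
  [0.5, 0, 0, 0, 0],
])

```text
t: 36.12
tool_pos: [0.3779, -0.2417, 0.2093]
tool_rot: [-0.031, 3.141, -0.007]
contact_force: [1.5, 0.4, 0.3]
opening: 0.0426
grip_force: 0.0
```

Run:
```python
from h import *
st(); c=get_image('scene');t=get_image('top')
cv2.imwrite('pics/p_s.png',c[:,:,::-1]);cv2.imwrite('pics/p_t.png',t[:,:,::-1])
h=cv2.cvtColor(t,cv2.COLOR_RGB2HSV)
h2=cv2.cvtColor(c,cv2.COLOR_RGB2HSV)
def green(h,x0,y0,x1,y1):
    m=((h[...,0]>45)&(h[...,0]<85)&(h[...,1]>120)).astype(np.uint8);m[:y0]=0;m[y1:]=0;m[:,:x0]=0;m[:,x1:]=0
    k,_,s,cc=cv2.connectedComponentsWithStats(m)
    return [(cc[i].round(1),s[i]) for i in range(1,k) if s[i,4]>10]
print(green(h,380,200,460,340),green(h2,190,190,280,260))
def dark(im,x0,y0,x1,y1):
    g=cv2.cvtColor(im,cv2.COLOR_RGB2GRAY)[y0:y1,x0:x1]
    k,_,s,cc=cv2.connectedComponentsWithStats((g<50).astype(np.uint8))
    return [(cc[i].round(1)+[x0,y0],s[i]) for i in range(1,k) if s[i,4]>20]
print(dark(t,325,215,380,262),dark(c,285,235,325,275))
```

```text
t36.12 [ 0.3779 -0.2417  0.2093] yaw 91.1 x [-1.    -0.019 -0.   ] F [1.5 0.4 0.3] op 0.0426 gf 0.0
[(array([424. , 294.5]), array([417, 288,  15,  14, 205], dtype=int32))] [(array([226., 219.]), array([221, 205,  10,  30, 187], dtype=int32))]
[(array([354. , 237.8]), array([24, 18, 10, 11, 80], dtype=int32))] [(array([296.6, 254.5]), array([ 9, 15,  7, 10, 57], dtype=int32))]
```

Run:
```python
from h import *
print(tri((296.8,252),(354,237.8)))
s=plan(.5554,-.0908,.12,91.1)
```

```text
(array([ 0.55608678, -0.09115222,  0.03164531]), [0.8, 0.8])
from [ 0.3793 -0.2417  0.2089] yaw 91.2 spin 0.1 shift after spin [-179.   147.5   88.9] before spin [-179.1  147.3   88.9]
```

Emit:
servo_tool([
  [0.55, -30, 24.6, 0, 0],
  [0.55, -30, 24.6, 0, 0],
  [0.55, -30, 24.6, 0, 0],
  [0.55, -30, 24.6, 0, 0],
  [0.55, -30, 24.6, 0, 0],
  [0.55, -29, 24.5, 0, 0],
  [0.55, 0, 0, 50, 0],
  [0.55, 0, 0, 50, 0],
  [0.55, 0, 0, 50, 0],
  [0.55, 0, 0, 30, 0],
  [0.55, 0, 0, 8, 0],
  [0.55, 0, 0, 0, 0],
], force=20)

```text
t: 37.72
tool_pos: [0.5555, -0.0906, 0.0196]
tool_rot: [0.034, -3.14, 0.004]
contact_force: [0.7, 0.0, 0.1]
opening: 0.047
grip_force: 0.0
```

Emit:
servo_tool([
  [0.55, 0, 0, 3, 0],
  [0, 0, 0, 0, 0],
  [0, 0, 0, 0, 0],
  [0, 0, 0, 0, 0],
  [0, 0, 0, 0, 0],
])

```text
t: 38.35
tool_pos: [0.5558, -0.0912, 0.0177]
tool_rot: [-0.033, 3.141, -0.005]
contact_force: [-0.8, -0.4, 5.9]
opening: 0.0253
grip_force: 20.2
```

Emit:
servo_tool([
  [0.55, 0, 0, 0, 0],
  [0.55, 0, 0, -2, 0],
  [0.55, 0, 0, 0, 10],
  [0.55, 0, 0, 0, 10],
  [0.55, 0, 0, 0, 10],
  [0.55, 0, 0, 0, 10],
  [0.55, 0, 0, 0, 10],
  [0.55, 0, 0, 0, 10],
  [0.55, 0, 0, 0, 10],
  [0.55, 0, 0, 0, 10],
  [0.55, 0, 0, 0, 6],
  [0.55, 0, 0, 0, 0],
])

```text
t: 39.85
tool_pos: [0.5545, -0.0906, 0.018]
tool_rot: [2.117, 2.321, -0.005]
contact_force: [-0.4, -0.4, 0.2]
opening: 0.047
grip_force: 0.0
```

Emit:
servo_tool([
  [0, 0, 0, 0, 0],
  [0, 0, 0, 0, 0],
  [0, 0, 0, 0, 0],
  [0, 0, 0, 0, 0],
  [0, 0, 0, 0, 0],
], force=30)

```text
t: 40.48
tool_pos: [0.5551, -0.0908, 0.0185]
tool_rot: [2.117, 2.319, -0.004]
contact_force: [2.0, 0.5, 0.7]
opening: 0.0247
grip_force: 29.8
```

Emit:
servo_tool([
  [0, 0, 0, -5, 0],
  [0, 0, 0, -15, 0],
  [0, 0, 0, -30, 0],
  [0, 0, 0, -40, 0],
  [0, 0, 0, -40, 0],
  [0, 0, 0, -30, 0],
  [0, 0, 0, 0, 0],
  [0, 0, 0, 0, 0],
], force=60)

```text
t: 41.48
tool_pos: [0.554, -0.0901, 0.1768]
tool_rot: [-2.117, -2.319, 0.006]
contact_force: [0.5, 0.3, -3.0]
opening: 0.0241
grip_force: 59.3
```

Run:
```python
from h import *
st(); c=get_image('scene');t=get_image('top');cv2.imwrite('pics/q_s.png',c[:,:,::-1]);cv2.imwrite('pics/q_t.png',t[:,:,::-1])
s=plan(.510,.1897,.18,5.4)
```

```text
t41.48 [ 0.554  -0.0901  0.1768] yaw 5.2 x [-0.091  0.996 -0.002] F [ 0.5  0.3 -3. ] op 0.0241 gf 59.3
from [ 0.5536 -0.09    0.1758] yaw 5.2 spin -0.2 shift after spin [282.5 -17.1  -4.2] before spin [282.5 -18.   -4.2]
```

Run:
```python
from h import *
for f in('n_t','q_t','p_t'):
    t=cv2.imread(f'pics/{f}.png');g=cv2.cvtColor(crop(t,185,215,275,295,8),cv2.COLOR_BGR2GRAY);g=cv2.medianBlur(g,7)
    for a in ((210,240),(170,215)):
        r=cv2.HoughCircles(g,cv2.HOUGH_GRADIENT,1.5,40,param1=100,param2=25,minRadius=a[0],maxRadius=a[1])
        if r is not None:
            for q in r[0][:3]:
                p=(185+q[0]/8-.5,215+q[1]/8-.5);print(f,np.round(p,2),q[2]/8,plane('top',p,.093).round(4))
```

```text
n_t [226.78 254.91] 28.18125 [0.509  0.1921 0.093 ]
n_t [229.97 259.03] 29.68125 [0.5    0.1848 0.093 ]
n_t [231.84 254.34] 29.8875 [0.5104 0.181  0.093 ]
n_t [227.34 255.66] 25.35625 [0.5073 0.1908 0.093 ]
n_t [232.78 255.47] 25.31875 [0.5079 0.1789 0.093 ]
n_t [222.47 254.34] 23.66875 [0.5101 0.2015 0.093 ]
q_t [227.16 255.09] 27.825 [0.5086 0.1912 0.093 ]
q_t [230.53 258.84] 29.8875 [0.5005 0.1836 0.093 ]
q_t [233.16 254.16] 26.7375 [0.5108 0.1782 0.093 ]
q_t [226.59 255.84] 24.86875 [0.5069 0.1924 0.093 ]
q_t [232.59 255.28] 25.525 [0.5083 0.1793 0.093 ]
q_t [220.97 253.97] 22.01875 [0.5108 0.2048 0.093 ]
p_t [226.97 255.09] 27.975 [0.5086 0.1916 0.093 ]
p_t [230.16 259.41] 29.8875 [0.4992 0.1844 0.093 ]
p_t [232.97 254.53] 26.3625 [0.51   0.1786 0.093 ]
p_t [226.78 255.66] 25.01875 [0.5073 0.192  0.093 ]
p_t [232.41 255.09] 25.525 [0.5087 0.1798 0.093 ]
p_t [229.22 251.16] 23.2375 [0.5173 0.187  0.093 ]
```

Emit:
servo_tool([
  [0, 12, -1, 0, 0],
  [0, 25, -2, 0, 0],
  [0, 35, -2, 0, 0],
  [0, 40, -3, 0, 0],
  [0, 40, -3, 0, 0],
  [0, 40, -3, 0, 0],
  [0, 38, -2, 0, 0],
  [0, 28, -1.5, 0, 0],
  [0, 16, -1, 0, 0],
  [0, 9, -0.6, 0, 0],
  [0, 0, 0, 0, 0],
  [0, 0, 0, 0, 0],
])

```text
t: 43.08
tool_pos: [0.5104, 0.189, 0.1776]
tool_rot: [2.118, 2.319, -0.005]
contact_force: [0.8, 0.6, -2.7]
opening: 0.0241
grip_force: 59.3
```

Run:
```python
from h import *
st(); s=plan(.509,.190,.115,5.2)
```

```text
t43.08 [0.5104 0.189  0.1776] yaw 5.2 x [-0.09   0.996 -0.003] F [ 0.8  0.6 -2.7] op 0.0241 gf 59.3
from [0.5104 0.189  0.1776] yaw 5.2 spin -0.0 shift after spin [ 1.1 -1.3 62.6] before spin [ 1.1 -1.4 62.6]
```

Emit:
servo_tool([
  [0, 1, -1, 15, 0],
  [0, 0, 0, 20, 0],
  [0, 0, 0, 15, 0],
  [0, 0, 0, 8, 0],
  [0, 0, 0, 4, 0],
  [0, 0, 0, 0, 0],
])

```text
t: 43.82
tool_pos: [0.5093, 0.1905, 0.1158]
tool_rot: [2.117, 2.32, -0.004]
contact_force: [0.5, -0.7, -2.5]
opening: 0.0243
grip_force: 59.3
```

Emit:
servo_tool([
  [0, 0, 0, 2, 0],
  [0, 0, 0, 2, 0],
  [0, 0, 0, 2, 0],
  [0, 0, 0, 0, 0],
])

```text
t: 44.32
tool_pos: [0.509, 0.1904, 0.1095]
tool_rot: [2.118, 2.32, -0.005]
contact_force: [-0.7, 0.2, -2.8]
opening: 0.0239
grip_force: 59.3
```

Emit:
servo_tool([
  [0, 0, 0, 1.5, 0],
  [0, 0, 0, 1.5, 0],
  [0, 0, 0, 0, 0],
  [0, 0, 0, 0, 0],
])

```text
t: 44.82
tool_pos: [0.5091, 0.1905, 0.1067]
tool_rot: [2.118, 2.32, -0.004]
contact_force: [-0.0, -0.3, -3.3]
opening: 0.0238
grip_force: 59.3
```

Emit:
servo_tool([
  [0, 0, 0, 1, 0],
  [0, 0, 0, 0.7, 0],
  [0, 0, 0, 0, 0],
  [0, 0, 0, 0, 0],
])

```text
t: 45.32
tool_pos: [0.5093, 0.1905, 0.1057]
tool_rot: [2.117, 2.32, -0.004]
contact_force: [-3.7, -1.1, 3.4]
opening: 0.024
grip_force: 59.9
```

Emit:
servo_tool([
  [0.3, 0, 0, 0, 0],
  [0.45, 0, 0, 0, 0],
  [0.45, 0, 0, 0, 0],
  [0.45, 0, 0, -10, 0],
  [0.45, 0, 0, -30, 0],
  [0.45, 0, 0, -40, 0],
  [0.45, 0, 0, -40, 0],
  [0.45, 0, -50, -20, 0],
  [0.45, 0, -60, 0, 0],
  [0.45, 0, -50, 0, 0],
  [0.45, 0, 0, 0, 0],
])

```text
t: 46.7
tool_pos: [0.3481, 0.1763, 0.246]
tool_rot: [2.115, 2.32, 0.001]
contact_force: [0.8, -0.4, 0.3]
opening: 0.0383
grip_force: 0.0
```

Run:
```python
from h import *
st(); c=get_image('scene');t=get_image('top');cv2.imwrite('pics/r_s.png',c[:,:,::-1]);cv2.imwrite('pics/r_t.png',t[:,:,::-1])
def dark(im,x0,y0,x1,y1,th=45):
    g=cv2.cvtColor(im,cv2.COLOR_RGB2GRAY)[y0:y1,x0:x1]
    k,_,s,cc=cv2.connectedComponentsWithStats((g<th).astype(np.uint8))
    return [(cc[i].round(1)+[x0,y0],s[i]) for i in range(1,k) if s[i,4]>20]
for p,s in dark(t,200,225,255,285): print(p,s,plane('top',p,.129).round(4))
print(proj('top',[.509,.19,.129]),proj('scene',[.509,.19,.129]),dark(c,370,150,420,220))
h=cv2.cvtColor(t,cv2.COLOR_RGB2HSV);m=((h[...,1]<30)&(h[...,2]>170)).astype(np.uint8);m[:,:195]=0;m[:,262:]=0;m[:220]=0;m[290:]=0
k,_,s,cc=cv2.connectedComponentsWithStats(m)
for i in range(1,k):
    if s[i,4]>300:print(s[i],cc[i],plane('top',(s[i,0]+s[i,2]/2-.5,s[i,1]+s[i,3]/2-.5),.101).round(4))
```

```text
t46.70 [0.3481 0.1763 0.246 ] yaw 5.3 x [-0.092  0.996 -0.002] F [ 0.8 -0.4  0.3] op 0.0383 gf 0.0
[225.5 254.5] [20 24 13 12 59] [0.5078 0.1887 0.129 ]
[[224.91918986 253.94982018]] [[389.07269448 191.16700411]] [(array([410.7, 157.5]), array([39,  1,  5, 14, 33], dtype=int32)), (array([387.9, 197. ]), array([15, 43,  7,  9, 47], dtype=int32))]
[ 199  227   56   56 2321] [226.70616114 254.45109866] [0.5094 0.1914 0.101 ]
```

Run:
```python
from h import *
s=plan(.6148,.1811,.37,85.4)
```

```text
from [0.3502 0.1764 0.2462] yaw 5.2 spin -80.2 shift after spin [-263.4   25.9 -123.8] before spin [ -19.4  263.9 -123.8]
```

Emit:
servo_tool([
  [0.5, 0, 0, -40, -10],
  [0.5, 0, 0, -50, -10],
  [0.5, 0, 0, -34, -10],
  [0.5, 0, 0, 0, -10],
  [0.5, 0, 0, 0, -10],
  [0.5, 0, 0, 0, -10],
  [0.5, 0, 0, 0, -10],
  [0.5, 0, 0, 0, -10.1],
  [0.5, 0, 0, 0, 0],
], force=30)

```text
t: 47.92
tool_pos: [0.3512, 0.1766, 0.3694]
tool_rot: [-0.132, -3.137, 0.004]
contact_force: [-0.2, -0.3, -0.2]
opening: 0.0427
grip_force: 0.0
```

Run:
```python
from h import *
st();s=plan(.6148,.1811,.37,85.4)
```

```text
t47.92 [0.3512 0.1766 0.3694] yaw 85.2 x [-0.996  0.084  0.001] F [-0.2 -0.3 -0.2] op 0.0427 gf 0.0
from [0.3512 0.1766 0.3694] yaw 85.2 spin -0.2 shift after spin [-262.4   25.6   -0.6] before spin [-262.3   26.7   -0.6]
```

Emit:
servo_tool([
  [0.5, -43, 4.3, 0, 0],
  [0.5, -53, 5.3, 0, 0],
  [0.5, -53, 5.3, 0, 0],
  [0.5, -53, 5.3, 0, 0],
  [0.5, -40, 4, 0, 0],
  [0.5, -20, 1.5, 0, 0],
  [0.5, 0, 0, 0, 0],
  [0.5, 0, 0, 35, 0],
  [0.5, 0, 0, 40, 0],
  [0.5, 0, 0, 20, 0],
  [0.5, 0, 0, 8, 0],
  [0.5, 0, 0, 0, 0],
])

```text
t: 49.42
tool_pos: [0.6134, 0.1806, 0.2667]
tool_rot: [-0.129, -3.139, 0.004]
contact_force: [0.2, 0.7, 0.6]
opening: 0.0427
grip_force: 0.0
```

Emit:
servo_tool([
  [0, 0, 0, 0, 0],
  [0, 0, 0, 0, 0],
  [0, 0, 0, 0, 0],
  [0, 0, 0, 0, 0],
])

```text
t: 49.92
tool_pos: [0.614, 0.1809, 0.2681]
tool_rot: [0.129, 3.137, -0.002]
contact_force: [-0.1, 1.4, 6.0]
opening: 0.0175
grip_force: 33.3
```

Gripped (17.5 mm). Now the arc in reverse.

Emit:
servo_tool([
  [0, 26.4, 0, -2.3, 0],
  [0, 26.4, 0, 2.3, 0],
  [0, 25.6, 0, 6.9, 0],
  [0, 24, 0, 11.2, 0],
  [0, 21.7, 0, 15.2, 0],
  [0, 18.7, 0, 18.7, 0],
  [0, 15.2, 0, 21.7, 0],
  [0, 11.2, 0, 24, 0],
  [0, 6.9, 0, 25.6, 0],
  [0, 2.3, 0, 23, 0],
  [0, 0, 0, 2, 0],
  [0, 0, 0, 0, 0],
])

```text
t: 51.42
tool_pos: [0.4353, 0.1962, 0.1187]
tool_rot: [-0.129, -3.138, -0.002]
contact_force: [-1.5, 6.1, 4.8]
opening: 0.0176
grip_force: 30.8
```

Emit:
servo_tool([
  [0, 0, 0, 2, 0],
  [0, 0, 0, 2, 0],
  [0, 0, 0, 0, 0],
  [0, 0, 0, 0, 0],
])

```text
t: 51.92
tool_pos: [0.4353, 0.1963, 0.1184]
tool_rot: [-0.128, -3.137, -0.001]
contact_force: [-14.6, 1.2, 23.9]
opening: 0.0177
grip_force: 33.6
```

Emit:
servo_tool([
  [0, 0, 0, -4, 0],
  [0.4, 0, 0, 0, 0],
  [0.4, 0, 0, 0, 0],
  [0.4, 0, 0, -20, 0],
  [0.4, 0, 0, -50, 0],
  [0.4, 0, 0, -50, 0],
  [0.4, 0, -35, 0, 0],
  [0.4, 0, -50, 0, 0],
  [0.4, 0, -50, 0, 0],
  [0.4, 0, -15, 0, 0],
  [0.4, 0, 0, 0, 0],
], force=40)

```text
t: 53.3
tool_pos: [0.423, 0.0451, 0.2378]
tool_rot: [-0.132, -3.137, 0.003]
contact_force: [-0.3, 1.1, 0.1]
opening: 0.0343
grip_force: 0.0
```

Run:
```python
from h import *
st();s=plan(.498,.0485,.2,85.4);c=get_image('scene');t=get_image('top');cv2.imwrite('pics/s_s.png',c[:,:,::-1]);cv2.imwrite('pics/s_t.png',t[:,:,::-1])
h=cv2.cvtColor(t,cv2.COLOR_RGB2HSV);m=(((h[...,0]<6)|(h[...,0]>172))&(h[...,1]>190)&(h[...,2]>120)).astype(np.uint8);m[:210]=0;m[310:]=0;m[:,:195]=0;m[:,260:]=0
k,_,s,cc=cv2.connectedComponentsWithStats(m)
for i in range(1,k):print(s[i],cc[i].round(1))
```

```text
t53.30 [0.423  0.0451 0.2378] yaw 85.2 x [-0.996  0.084  0.001] F [-0.3  1.1  0.1] op 0.0343 gf 0.0
from [0.423  0.0451 0.2378] yaw 85.2 spin -0.2 shift after spin [-74.5   9.4  37.8] before spin [-74.4   9.7  37.8]
[214 277  10  24 181] [218.6 288.4]
```

Emit:
servo_tool([
  [0.4, -37, 4.7, 0, 0],
  [0.4, -37.5, 4.7, 0, 0],
  [0.4, 0, 0, 50, 0],
  [0.4, 0, 0, 50, 0],
  [0.4, 0, 0, 40, 0],
  [0.4, 0, 0, 25, 0],
  [0.4, 0, 0, 14, 0],
  [0.4, 0, 0, 0, 0],
  [0, 0, 0, 0, 0],
  [0, 0, 0, 0, 0],
  [0, 0, 0, 0, 0],
  [0, 0, 0, 0, 0],
])

```text
t: 54.9
tool_pos: [0.4991, 0.0484, 0.0607]
tool_rot: [0.129, 3.137, -0.003]
contact_force: [-1.2, -0.9, 6.1]
opening: 0.0113
grip_force: 40.8
```

Emit:
servo_tool([
  [0, 0, 8, 0, 0],
  [0, 0, 14, 0, 0],
  [0, 0, 16, 0, 0],
  [0, 0, 16, 0, 0],
  [0, 0, 16, 0, 0],
  [0, 0, 16, 0, 0],
  [0, 0, 16, 0, 0],
  [0, 0, 16, 0, 0],
  [0, 0, 16, 0, 0],
  [0, 0, 14, 0, 0],
  [0, 0, 8, 0, 0],
  [0, 0, 0, 0, 0],
])

```text
t: 56.4
tool_pos: [0.5129, 0.2048, 0.0607]
tool_rot: [0.128, 3.135, -0.0]
contact_force: [2.7, 2.9, 4.4]
opening: 0.0112
grip_force: 40.8
```

Emit:
servo_tool([
  [0.4, 0, 0, 0, 0],
  [0.4, 0, 0, 0, 0],
  [0.4, 0, 0, -20, 0],
  [0.4, 0, 0, -30, 0],
  [0, 0, -25, 0, 0],
  [0, 0, -20, 0, 0],
  [0, 0, 0, 0, 0],
  [0, 0, 0, 20, 0],
  [0, 0, 0, 25, 0],
  [0, 0, 0, 5, 0],
  [0, 0, 0, 0, 0],
])

```text
t: 57.78
tool_pos: [0.5063, 0.1592, 0.0578]
tool_rot: [-0.128, -3.136, 0.004]
contact_force: [0.3, -0.7, 0.6]
opening: -0.0
grip_force: 0.0
```

Emit:
servo_tool([
  [0, 0, 8, 0, 0],
  [0, 0, 8, 0, 0],
  [0, 0, 6, 0, 0],
  [0, 0, 6, 0, 0],
  [0, 0, 5, 0, 0],
  [0, 0, 4, 0, 0],
  [0, 0, 0, 0, 0],
])

```text
t: 58.65
tool_pos: [0.51, 0.1965, 0.0586]
tool_rot: [-0.128, -3.138, 0.002]
contact_force: [-0.0, 1.2, 1.0]
opening: 0.0003
grip_force: 0.0
```

Emit:
servo_tool([
  [0, 0, 3, 0, 0],
  [0, 0, 3, 0, 0],
  [0, 0, 0, 0, 0],
])

```text
t: 59.02
tool_pos: [0.5101, 0.1981, 0.0586]
tool_rot: [-0.127, -3.136, 0.018]
contact_force: [-1.5, -15.9, 6.4]
opening: -0.0001
grip_force: 8.3
```

Run:
```python
from h import *
st();c=get_image('scene');t=get_image('top');cv2.imwrite('pics/u_t.png',t[:,:,::-1]);cv2.imwrite('pics/u_s.png',c[:,:,::-1])
```

```text
t59.02 [0.5101 0.1981 0.0586] yaw 85.4 x [-0.997  0.081  0.003] F [ -1.5 -15.9   6.4] op -0.0001 gf 8.3
```

Emit:
servo_tool([
  [0, 0, 3, 0, 0],
  [0, 0, 2, 0, 0],
  [0, 0, 0, 0, 0],
  [0, 0, 0, 0, 0],
])

```text
t: 59.62
tool_pos: [0.51, 0.1983, 0.0587]
tool_rot: [-0.127, -3.133, 0.034]
contact_force: [-5.7, -34.1, 12.8]
opening: -0.0002
grip_force: 17.4
```

Emit:
servo_tool([
  [0, 0, -12, 0, 0],
  [0, 0, -20, 0, 0],
  [0, 0, -30, 0, 0],
  [0, 0, -20, -40, 0],
  [0, 0, 0, -60, 0],
  [0, 0, 0, -60, 0],
  [0, 40, -30, 0, 0],
  [0, 40, -30, 0, 0],
  [0, 0, 0, 0, 0],
])

```text
t: 60.75
tool_pos: [0.4177, 0.0714, 0.2184]
tool_rot: [-0.131, -3.138, 0.003]
contact_force: [0.4, 1.7, 0.1]
opening: 0.0
grip_force: 0.0
```

Run:
```python
from h import *
st();c=get_image('scene')[:,:,::-1];t=get_image('top')[:,:,::-1]
cv2.imwrite('pics/v.png',np.vstack([hst(gc(t,170,190,270,320,3),gc(c,350,140,450,260,3)),hst(crop(c,195,190,295,290,2),crop(t,380,220,450,325,2))])[:600])
h=lambda p:plane('top',p,.089).round(4)
```

```text
t60.75 [0.4177 0.0714 0.2184] yaw 85.2 x [-0.997  0.083  0.   ] F [0.4 1.7 0.1] op 0.0000 gf 0.0Traceback (most recent call last):
  File "<stdin>", line 3, in <module>
    return _nx.concatenate(arrs, 0, dtype=dtype, casting=casting)
           ~~~~~~~~~~~~~~~^^^^^^^^^^^^^^^^^^^^^^^^^^^^^^^^^^^^^^^
ValueError: all the input array dimensions except for the concatenation axis must match exactly, but along dimension 1, the array at index 0 has size 608 and the array at index 1 has size 348
```

Run:
```python
from h import *
c=get_image('scene')[:,:,::-1];t=get_image('top')[:,:,::-1]
cv2.imwrite('pics/v.png',hst(gc(t,170,190,250,320,3),gc(c,370,140,445,260,3),gc(c,195,190,275,290,4)))
```

```text
(no output)
```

View pics/v.png

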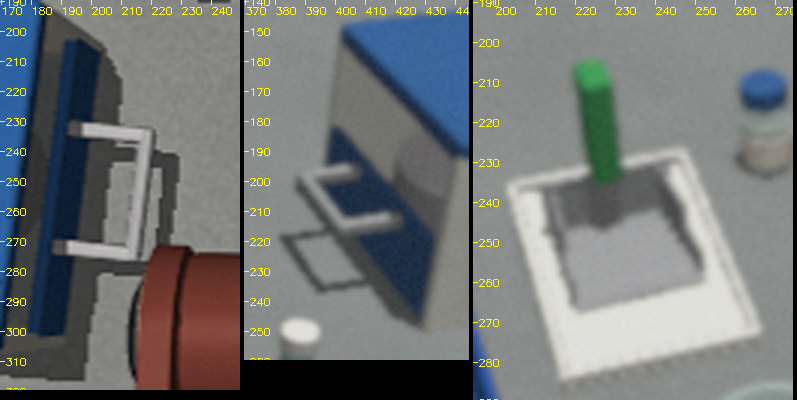

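The last picture shows the drawer home: the bar is at top pixel (216,255), y ≈ 0.218, as expected, and it held a 34 N push. The scoop lies flat inside its tray, with its lip at scene pixels (222,267) to (252,259). The clamp came back to its starting "down" pixel before I pushed the drawer in. I'm handing the job in.

Run:
```python
from h import *
print(plane('top',(216,255),.08).round(4),plane('scene',(222.3,266.8),.0085).round(4),plane('scene',(252.5,258.9),.0085).round(4))
print(finish_job())
```

```text
[0.5091 0.2181 0.08  ] [ 0.5194 -0.2792  0.0085] [ 0.5155 -0.1998  0.0085]
the job is handed in; nothing more can be done
None
```

The job is handed in: all five balls are in the jar, the lid is seated, the clamp is down, the drawer is home and the scoop is flat in its tray, as far as my own measurements show; `finish_job` returned no verdict.

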